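Stow a wristwatch head in the slide-top box

TASK

Lay the wristwatch head (the small round steel case with four lugs) flat in the open part of the wooden slide-top box and let go of it, then slide the box's lid shut, over the little sprung ridge near the closed end, until it is fully home against the rubber buffer. Feel for the buffer and press on it only gently once the lid is home, and leave the other things on the bench where they are.

Things in the scene. Friction and masses are not known exactly. Their poses are not given: they have to be found in the camera images.
- box: Wooden slide-top box fixed to the bench, 262 long (x -126 to 136) x 84 wide x 43 high mm. Origin: on its underside, midway in y, z up; +x is the way the lid closes. Inside: floor 6 above the bench, y -31 to 31, x -90 to the end block. The lid runs on ledges 30 above the bench, in side grooves under rails 43 high at the top, 66 apart. Lid's mouth at -x; wall at +x.
- block_nominal (a point): Middle of the range, fixed in the box at x=103, y=0, z=30 mm, in which the lid's +x edge may end when home. The wooden end block in the box (then at x=80 to 112, 61 wide, top 28 above the bench), which carries ridge and buffer, is adjustable along x and is clamped anywhere within 18 mm either way of this; its place is not measured, so home must be felt.
- lid: Loose wooden lid, 215 long (x) x 72 x 6 thick mm, 0.14 kg, in the box's grooves with 1 mm play. Origin: centre of its underside; its bevelled +x end leads. Starts 115 to 170 mm open, its -x end out of the mouth. Pushing takes 0.5 to 2 N until the nose meets the ridge 15 to 18 mm before home, then a peak of about 6 to 9 N; the force falls when the ridge snaps into the lid's groove, just before the buffer.
- lid_bar (a point): Centre of the wooden pull bar on top of the lid, near its -x end (at x=-94.5, y=0, z=17 mm in the lid's frame): 12 along the slide, 50 across, 22 high, from the lid's top (36 above the bench) to 58 above the bench. Can be pinched along the slide from above or pushed from behind.
- ridge (a joint): How far the sprung steel ridge is pressed down, m: 0 = up, 0.0025 = under the lid. A round bar, 30 mm long, across the channel on the end block, 16 mm before the buffer's face, standing 2.5 mm above the ledges. It springs up into a 13 mm wide groove under the lid when the lid is home.
- buffer (a joint): How far the rubber buffer that stops the lid is squeezed, m: 0 = untouched. A black pad 26 mm wide on the end block's post, 30 to 36 mm above the bench; its face is where the lid's +x edge ends up when home. 6 N per mm: 5 to 8 N is a gentle press; squeezed by 2 mm (12 N) or more it is being rammed.
- watch: Wristwatch head without strap: round steel case 34 in diameter and 11.5 thick, lying flat, dial up, with four lugs, 40 over the lug ends along its y axis (two flat lug ends on each side, at x=+-7.5, 8 high) and a small crown on the +x side reaching x=+20. About 60 g. Origin: centre of its underside, z up. Best pinched across the lug ends, along its y axis.
- pocket_watch: Bystander: brass pocket watch lying flat, 46 in diameter, 13 thick, with a crown and a wire bow on its +x side reaching x=+43. Origin: centre of its underside.
- tin: Bystander: plain round aluminium tin, 40 in diameter, 14 high, no lugs or crown. Origin: centre of its underside.
- loupe: Bystander: black eye loupe standing, 34 in diameter, 30 high. Origin: centre of its underside.
- jar: Bystander: small glass jar with black cap, 44 in diameter, 55 high. Origin: centre of its underside.
- screwdriver: Bystander: screwdriver 130 long, lying on the bench along its x axis.
- tweezers: Bystander: steel tweezers 120 long, 6 high, lying on the bench along their x axis.
Not all that is in view belongs to the job. What is meant by the lid is not purple, and is the larger of those in its own colour.

How it is judged:
On the way, in this order (a step that is already met when the one before it is completed fails the run):
1. the watch head lies flat on the floor of the box, released, while the lid is still open (x of watch in the frame of box between -0.09 and 0.097 m and y of watch in the frame of box between -0.031 and 0.031 m and z of watch in the frame of box below 0.012 m and angle between watch's own z axis and vertical below 0.2 rad and contact force between the fingers and watch below 0.05 N and x of lid in the frame of box below -0.09 m and linear speed of watch below 0.02 m/s), for 0.2 s.
2. the lid, in its channel, has passed the ridge and met the buffer (squeezed by more than 0.3 mm) (value of joint buffer above 0.0003 m and x of lid in the frame of box above -0.028 m and value of joint ridge below 0.0008 m), for 0.1 s.
At the end, for the whole second after the job is handed in: The watch head lies flat (within 0.2 rad) on the inner floor of the box, and the lid is in its channel, fully home: its nose past the ridge (lid origin beyond x=-27 mm in the box's frame) and the ridge sprung up into the lid's groove (pressed less than 0.8 mm); all at rest and let go (x of watch in the frame of box between -0.09 and 0.097 m and y of watch in the frame of box between -0.031 and 0.031 m and z of watch in the frame of box below 0.012 m and angle between watch's own z axis and vertical below 0.2 rad and x of lid in the frame of box above -0.027 m and value of joint ridge below 0.0008 m and z of lid in the frame of box between 0.028 and 0.033 m and angle between the x axis of lid and the x axis of box, either way round below 0.04 rad and linear speed of each of lid, watch below 0.01 m/s); the robot touches nothing.
It fails at once if the rubber buffer is squeezed by more than 2 mm (12 N): the lid was rammed home (value of joint buffer above 0.002 m).
It fails at once if a bystander is shifted by more than 20 mm (distance of any of pocket_watch, tin, loupe, jar, screwdriver, tweezers from where it was at the start of the episode above 0.02 m).
It also fails if it takes over 67 s, if anything falls off the work surface, if the arm or the gripper's body presses on something with over 40 N, if the wrist force passes 120 N, or if a joint passes its speed limit or range.

ROBOT

A 6-joint arm with a two-finger parallel gripper is mounted at the origin on the work surface. World frame = base frame: x ahead of the robot, y to its left, z up, the work surface at z = 0. Lengths are in m, angles in rad, forces in N, time in s.
With the tool pointing down it reaches from about 0.35 to 0.775 m from the base axis. Payload 5.5 kg.
Tool frame: the origin (TCP) lies where the fingers leave the gripper's body, on its centre line; the fingertips stand 73 mm ahead of it and the grasp point (between the pads) lies 54 mm ahead of it; z points along the fingers, y is the direction in which the jaws open and shut (so a half turn about z gives the same grasp; the last joint's range is limited). The gripper opens to 85 mm and grips with 20 to 120 N. Pads are 22 mm wide; open, the fingers measure 114 mm over their backs; the gripper's body (76 mm by 85 mm) begins 54 mm behind the grasp point. The pads swing forward as they close: fully open they stand 13 mm farther back than shut.
Start: joints at [-1.34, 0.313, 0.046, 1.304, 0, 1.431], TCP at [0.208, -0.536, 0.304] pointing down, gripper open.
Joint ranges: [-2.76, 2.76], [-0.86, 1.69], [-1.03, 1.26], [-2.2, 2.34], [-1.47, 1.5], [-3.14, 3.14]. Speed limits (rad/s): [2.57, 2.57, 3.14, 3.14, 3.14, 3.14].

INTERFACE

Orientations are given as a unit quaternion [w, x, y, z].
In Python, from workcell import env, read_camera, job, cut_out gives the robot as it stands.
- The arm moves only by the tool servo_tool, never from a script. Its argument "deltas" is a list of rows, each an object of numbers: "dx", "dy", "dz": the shift along the world's x, y, z in mm; "rx", "ry", "rz": the turn, a rotation vector about the world's x, y, z in rad; "fingers": the closure, from -1 (fully open) to 1 (shut). A call has 1 to 8 rows; each row shifts and turns the commanded pose from where the row before left it; what a row does not reach is not made up. A row lasts 1/10 s, in which the tool goes at most 50 mm and 8.59 degrees, less where a joint would pass 70% of its speed; a pose out of reach is approached as far as the arm can. A call is refused whole if a number of a shift passes 50 or a number of a turn 0.15, either way. A call with a gripper value outside its range is refused whole. The fingers move at their own pace and stop on an object; "newtons" is the grip in N (left out, the last holds). Time passes only in rows, so rows that do not move let the fingers close. It gives the time, the measured TCP pose, the force and the opening at its end, in the units of the state.
- env.get_state(): the state, without advancing time (a new reading comes with each control period).
- read_camera(name): name is "scene" or "side" or "wrist"; returns a dict with "img" (420x560x3 uint8, red, green, blue), "intrinsics" (3x3 intrinsics, pixels), "k1" (the pictures are not rectified: a ray, as slopes to the right and down, at radius r is drawn at 1 + k1 r^2 times it, then the intrinsics apply), "extrinsics" (4x4, takes a point from camera to world coordinates); the wrist camera has in their place "hand_eye" (4x4, takes a point from camera to tool coordinates, whose origin is the TCP and whose axes are the flange's). Camera axes: x right, y down, z forward; pixel columns grow to the right and rows downward; lengths in m; the calibration is good to about 2 mm. A picture is of the moment at which its call begins: read the wrist's pose just before it. There is no depth.
- job.hand_in(): hands the job in, once; it reports no verdict.
Trained networks look in the newest picture that a camera, given by its name, has taken for a name from the list of things; names that differ only in an ending like _2 or _b are one class to them, and where a whole thing is asked for, a point or a joint stands for the part that bears it (a point fixed in the world has none). Each returns a list of dicts, best first, with "confidence" (0 to 1); they miss things now and then, are a little off and sometimes report something else, mostly with a low value. They report only what shows in the picture. A call takes as long as a camera call. They do not tell look-alikes from the thing itself.
- cut_out(target, camera): "region" (420x560 bool, what is visible of it) and "extent" ([left, top, right, bottom] in pixels, round what is visible of it).
The state is a dict: "clock": time; "joint_pos": joint angles; "qvel": joint speeds; "tau": joint torques, N m; "tcp_pos": TCP position; "orientation": TCP orientation; "wrist_force": force on the tool from outside, world axes, zero at the start; "ft_torque": the same for the moment, N m; "finger_gap": finger opening in m.
Only numpy, scipy, OpenCV 4.12 (cv2) and the standard library are available. Lean on these libraries where they do the work, as an engineer would, in place of code of your own. Each camera call takes 0.05 s, during which the arm holds its last target. There are 200 camera calls.

## Working session

There is one attempt and no reset: what is moved stays moved. The work goes in short steps, Python scripts to look and compute and a tool call to move; the robot and the scene stay as the last step left them, time stands still between calls to the robot, and variables do not carry over. Pictures are saved under pics/ and viewed, about 8 in all and at most 12, crops included, and the job is handed in when it is done.

Besides the shell and the picture viewer there is one more tool, called after "Request:" as name(argument=value, ...) on one line, values as JSON. servo_tool: Moves the arm, as the interface text tells. Its arguments: {"type":"object","properties":{"deltas":{"type":"array"},"newtons":{"type":"number"}},"required":["deltas"]}

```bash
mkdir -p pics; cat > h.py <<'E'
import numpy as np, cv2
from workcell import env, read_camera, job, cut_out
from scipy.spatial.transform import Rotation as R
def cam(name):
    s=env.get_state(); c=read_camera(name)
    if name=="wrist":
        T=np.eye(4); q=s["orientation"]; T[:3,:3]=R.from_quat([q[1],q[2],q[3],q[0]]).as_matrix(); T[:3,3]=s["tcp_pos"]
        c["T"]=T@np.array(c["hand_eye"])
    else: c["T"]=np.array(c["extrinsics"])
    return c
def pix2w(c,uv,z):
    K=np.array(c["intrinsics"]); uv=np.atleast_2d(np.array(uv,float))
    d=np.c_[(uv[:,0]-K[0,2])/K[0,0],(uv[:,1]-K[1,2])/K[1,1]]; u=d.copy()
    for _ in range(20): u=d/(1+c["k1"]*(u**2).sum(1,keepdims=True))
    r=np.c_[u,np.ones(len(u))]@c["T"][:3,:3].T; o=c["T"][:3,3]
    return o+r*((z-o[2])/r[:,2])[:,None]
def w2pix(c,p):
    K=np.array(c["intrinsics"]); p=np.atleast_2d(p); q=(p-c["T"][:3,3])@c["T"][:3,:3]
    u=q[:,:2]/q[:,2:]; u=u*(1+c["k1"]*(u**2).sum(1,keepdims=True))
    return u*[K[0,0],K[1,1]]+[K[0,2],K[1,2]]
def save(c,n): cv2.imwrite(f"pics/{n}.png",c["img"][:,:,::-1])
E
python3 - <<'E'
from h import *
ims=[]
for n in ("scene","side"):
    c=cam(n); ims.append(c["img"]); print(n,c["T"][:3,3].round(3))
    for t in ("watch","lid","box","tin","pocket_watch"):
        for d in cut_out(t,n): 
            m=np.argwhere(d["region"]).mean(0)[::-1]; print(t,round(d["confidence"],2),d["extent"],m.round(),pix2w(c,m,0.01).round(3))
    save(c,n)
s=env.get_state();print(s)
E
```

```text
scene [ 0.871 -0.611  1.167]
watch 0.69 [353.2, 155.9, 363.5, 166.4] [358. 160.] [[0.631 0.243 0.01 ]]
lid 0.94 [155.7, 204.8, 215.7, 257.0] [186. 228.] [[ 0.332 -0.174  0.01 ]]
lid 0.88 [214.2, 113.6, 278.0, 173.3] [247. 142.] [[0.322 0.147 0.01 ]]
lid 0.86 [201.2, 210.5, 274.7, 292.0] [238. 252.] [[ 0.488 -0.168  0.01 ]]
box 0.62 [233.2, 163.8, 315.6, 258.6] [280. 204.] [[0.511 0.008 0.01 ]]
tin 0.7 [336.9, 119.9, 348.7, 132.3] [342. 127.] [[0.539 0.33  0.01 ]]
pocket_watch 0.75 [305.9, 94.8, 317.8, 118.9] [312. 105.] [[0.423 0.363 0.01 ]]
side [0.113 0.616 0.959]
watch 0.71 [162.2, 350.7, 186.5, 370.6] [173. 362.] [[0.534 0.334 0.01 ]]
watch 0.53 [154.8, 298.0, 174.9, 315.8] [163. 308.] [[0.625 0.25  0.01 ]]
lid 0.98 [268.8, 296.9, 375.1, 391.5] [321. 343.] [[0.307 0.157 0.01 ]]
lid 0.58 [278.2, 163.5, 350.1, 229.2] [316. 193.] [[ 0.506 -0.191  0.01 ]]
box 0.91 [226.7, 190.6, 327.3, 291.7] [273. 246.] [[ 0.512 -0.001  0.01 ]]
tin 0.96 [163.1, 349.6, 186.1, 371.9] [172. 362.] [[0.535 0.335 0.01 ]]
pocket_watch 0.9 [203.5, 390.1, 227.3, 420.0] [214. 406.] [[0.417 0.367 0.01 ]]
pocket_watch 0.75 [279.9, 162.0, 351.4, 230.0] [316. 193.] [[ 0.506 -0.193  0.01 ]]
{'clock': 0.6, 'joint_pos': array([-1.33960699e+00,  3.13133380e-01,  4.61267391e-02,  1.30359960e+00,
       -6.36682746e-06,  1.43121172e+00]), 'qvel': array([-8.91485491e-04,  1.62299022e-03,  1.42911805e-03, -4.44626790e-04,
       -3.91108577e-05, -6.91955959e-04]), 'tau': array([-1.23097787e-03, -4.80150712e+01,  2.98663098e+01,  3.06718448e-04,
       -2.48959059e-04, -1.05458575e-06]), 'tcp_pos': array([ 0.20835095, -0.53596754,  0.30397207]), 'orientation': array([9.50887349e-05, 9.82864990e-01, 1.84326891e-01, 1.17158133e-06]), 'wrist_force': array([-0.56098718, -0.41741022, -0.32422132]), 'ft_torque': array([-0.01788723,  0.00284426,  0.0093517 ]), 'finger_gap': 0.08536796292708343}
```

View pics/scene.png

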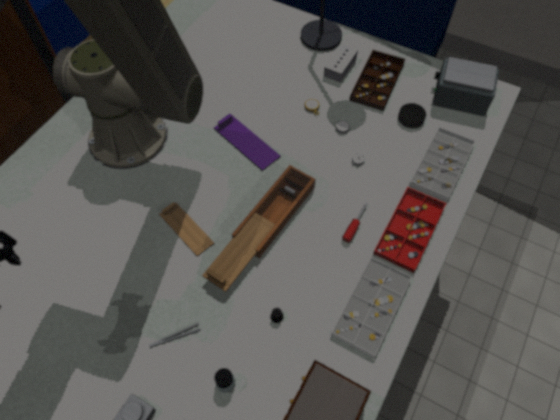

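View pics/side.png

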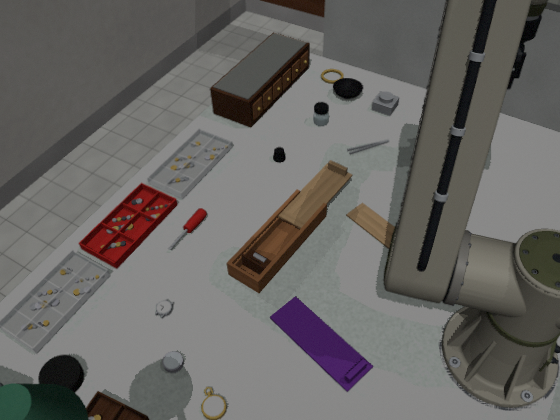

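The only thing with lugs and a crown is at scene (358,160) / side (163,308), so that is the watch. It could be confused with the plain tin at scene (342,127) / side (172,362), or the brass pocket watch with its bow at scene (312,105) / side (214,406). The lid is the larger wooden board, in the box at scene (238,252). The purple board and the small wooden board at scene (186,228) are decoys.

Request:
servo_tool(deltas=[{"dx":28,"dy":38,"dz":10},{"dx":28,"dy":38,"dz":10},{"dx":28,"dy":38,"dz":10},{"dx":28,"dy":38,"dz":10},{"dx":28,"dy":38,"dz":10},{"dx":28,"dy":38,"dz":10},{"dx":28,"dy":38,"dz":10},{"dx":28,"dy":38,"dz":10}])

```text
invalid input at $.deltas[0]: expected keys dx, dy, dz, rx, ry, rz, fingers
```

Request:
servo_tool(deltas=[{"dx":8,"dy":43},{"dx":8,"dy":43},{"dx":8,"dy":43},{"dx":8,"dy":43},{"dx":8,"dy":43},{},{}])

```text
invalid input at $.deltas[0]: expected keys dx, dy, dz, rx, ry, rz, fingers
```

```bash
python3 - <<'E'
from h import *
c=cam("wrist"); save(c,"w1"); print(np.array(c["hand_eye"]).round(3),c["T"].round(3))
for t in ("watch","lid","box"):
    for d in cut_out(t,"wrist"):
        m=np.argwhere(d["region"]).mean(0)[::-1]; print(t,round(d["confidence"],2),d["extent"],m.round(),pix2w(c,m,0.04).round(3))
E
```

```text
[[-0.001 -0.957 -0.289  0.074]
 [ 1.    -0.    -0.     0.   ]
 [ 0.    -0.289  0.957 -0.069]
 [ 0.     0.     0.     1.   ]] [[ 0.362 -0.893 -0.269  0.277]
 [-0.932 -0.346 -0.105 -0.51 ]
 [ 0.     0.289 -0.957  0.373]
 [ 0.     0.     0.     1.   ]]
```

View pics/w1.png

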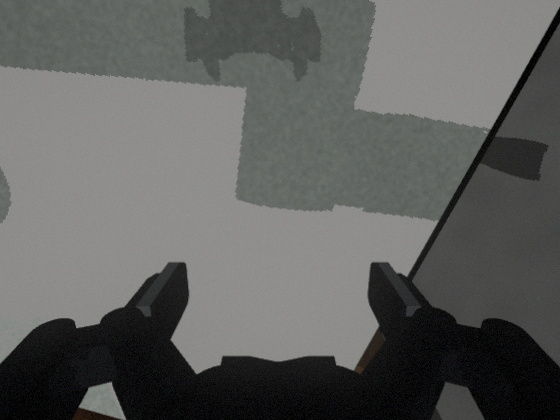

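The moves were refused because every row needs all its keys, so this picture shows only empty bench between the fingers. I'll send them again in full.

Request:
servo_tool(deltas=[{"dx":28,"dy":38,"dz":10,"rx":0,"ry":0,"rz":0,"fingers":-1},{"dx":28,"dy":38,"dz":10,"rx":0,"ry":0,"rz":0,"fingers":-1},{"dx":28,"dy":38,"dz":10,"rx":0,"ry":0,"rz":0,"fingers":-1},{"dx":28,"dy":38,"dz":10,"rx":0,"ry":0,"rz":0,"fingers":-1},{"dx":28,"dy":38,"dz":10,"rx":0,"ry":0,"rz":0,"fingers":-1},{"dx":28,"dy":38,"dz":10,"rx":0,"ry":0,"rz":0,"fingers":-1},{"dx":28,"dy":38,"dz":10,"rx":0,"ry":0,"rz":0,"fingers":-1},{"dx":28,"dy":38,"dz":10,"rx":0,"ry":0,"rz":0,"fingers":-1}])

```text
clock: 1.6
tcp_pos: [0.4331, -0.2302, 0.3847]
orientation: [0.0, 0.983, 0.184, 0.0]
wrist_force: [0.4, -1.0, -0.5]
finger_gap: 0.0853
```

Request:
servo_tool(deltas=[{"dx":0,"dy":43,"dz":0,"rx":0,"ry":0,"rz":0,"fingers":-1},{"dx":0,"dy":43,"dz":0,"rx":0,"ry":0,"rz":0,"fingers":-1},{"dx":0,"dy":43,"dz":0,"rx":0,"ry":0,"rz":0,"fingers":-1},{"dx":0,"dy":43,"dz":0,"rx":0,"ry":0,"rz":0,"fingers":-1},{"dx":0,"dy":43,"dz":0,"rx":0,"ry":0,"rz":0,"fingers":-1},{"dx":0,"dy":0,"dz":0,"rx":0,"ry":0,"rz":0,"fingers":-1},{"dx":0,"dy":0,"dz":0,"rx":0,"ry":0,"rz":0,"fingers":-1}])

```text
clock: 2.3
tcp_pos: [0.4323, -0.0159, 0.3842]
orientation: [0.0, 0.983, 0.186, 0.0]
wrist_force: [0.0, -0.9, -0.5]
finger_gap: 0.0853
```

```bash
python3 - <<'E'
from h import *
s=env.get_state();print(s["clock"],s["tcp_pos"],s["orientation"])
c=cam("wrist"); save(c,"w2")
np.save("w2T.npy",c["T"])
for t in ("lid","box"):
    for d in cut_out(t,"wrist"):
        m=np.argwhere(d["region"]).mean(0)[::-1]; print(t,round(d["confidence"],2),d["extent"],m.round(),pix2w(c,m,0.04).round(3))
E
```

```text
2.3 [ 0.43228952 -0.01591006  0.38420369] [3.47933241e-04 9.82581938e-01 1.85829289e-01 2.98736043e-04]
lid 0.85 [298.1, 215.7, 391.0, 309.3] [344. 262.] [[ 0.345 -0.156  0.04 ]]
lid 0.66 [93.3, 125.7, 203.1, 263.8] [147. 197.] [[0.335 0.14  0.04 ]]
lid 0.64 [313.1, 113.3, 473.1, 225.9] [397. 169.] [[ 0.496 -0.165  0.04 ]]
lid 0.64 [241.4, 85.2, 259.1, 103.9] [252.  94.] [[0.515 0.05  0.04 ]]
box 0.93 [199.8, 40.7, 408.5, 191.4] [282. 107.] [[0.514 0.01  0.04 ]]
```

View pics/w2.png

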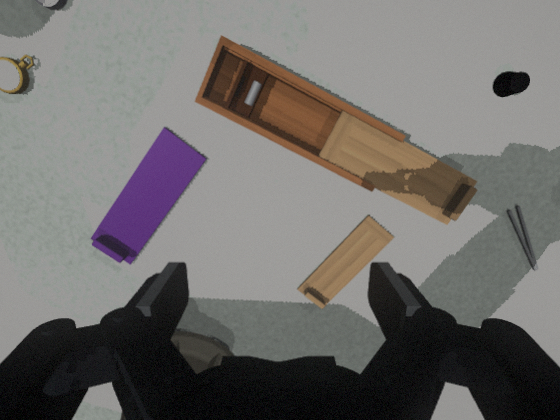

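The wrist view shows the box with its closed end corners at (221,37) and (197,101), and its mouth corners at (408,135) and (371,189). The silver ridge is at (253,94). The lid's nose runs from (342,112) to (321,156) and the pull bar is at (459,199).

```bash
cat > bx.py <<'E'
from h import *
E
python3 - <<'E'
from h import *
c=read_camera("wrist"); c["T"]=np.load("w2T.npy")
P=pix2w(c,[(221,37),(197,101),(408,135),(371,189)],0.043); print(P.round(4))
a=P[:2].mean(0);b=P[2:].mean(0); ax=a-b; L=np.linalg.norm(ax); th=np.arctan2(ax[1],ax[0])
print("L",L,"th",th, "w",np.linalg.norm(P[0]-P[1]),np.linalg.norm(P[2]-P[3]))
o=a[:2]-.136*np.array([np.cos(th),np.sin(th)]); print("origin",o)
Ri=lambda p:(np.array(p)[:,:2]-o)@np.array([[np.cos(th),-np.sin(th)],[np.sin(th),np.cos(th)]])
print("boxcorners",Ri(P).round(4))
print("ridge",Ri(pix2w(c,[(253,94)],.03)).round(4),"nose",Ri(pix2w(c,[(342,112),(321,156)],.036)).round(4),"bar top",Ri(pix2w(c,[(471,182),(477,186),(454,213)],.058)).round(4), "lid -x end",Ri(pix2w(c,[(448,223)],.036)).round(4))
E
```

```text
[[ 0.5607  0.1066  0.043 ]
 [ 0.481   0.1119  0.043 ]
 [ 0.541  -0.1556  0.043 ]
 [ 0.4587 -0.1428  0.043 ]]
L 0.2592698051135369 th 1.4898517556108288 w 0.07985252495974961 0.08323357215080474
origin [ 0.50983386 -0.0263393 ]
boxcorners [[ 0.1366 -0.0399]
 [ 0.1354  0.0399]
 [-0.1263 -0.0415]
 [-0.1202  0.0415]]
ridge [[0.0767 0.0012]] nose [[-0.0364 -0.0293]
 [-0.0388  0.0324]] bar top [[-0.2276 -0.0253]
 [-0.2379 -0.0244]
 [-0.2324  0.0197]] lid -x end [[-0.2484  0.0364]]
```

Request:
servo_tool(deltas=[{"dx":18,"dy":40,"dz":-10,"rx":0,"ry":0,"rz":0,"fingers":-1},{"dx":18,"dy":40,"dz":-10,"rx":0,"ry":0,"rz":0,"fingers":-1},{"dx":18,"dy":40,"dz":-10,"rx":0,"ry":0,"rz":0,"fingers":-1},{"dx":18,"dy":40,"dz":-10,"rx":0,"ry":0,"rz":0,"fingers":-1},{"dx":18,"dy":40,"dz":-10,"rx":0,"ry":0,"rz":0,"fingers":-1},{"dx":18,"dy":40,"dz":-10,"rx":0,"ry":0,"rz":0,"fingers":-1},{"dx":0,"dy":0,"dz":0,"rx":0,"ry":0,"rz":0,"fingers":-1}])

```text
clock: 3.2
tcp_pos: [0.542, 0.2256, 0.3206]
orientation: [-0.0, 0.983, 0.185, -0.001]
wrist_force: [-0.1, -1.3, -0.1]
finger_gap: 0.0854
```

```bash
python3 - <<'E'
from h import *
c=cam("wrist"); np.save("w3T.npy",c["T"]); print(env.get_state()["tcp_pos"])
for d in cut_out("watch","wrist"):
    m=np.argwhere(d["region"]).mean(0)[::-1]; print(round(d["confidence"],2),d["extent"],m.round(1),pix2w(c,m,0.009).round(4))
d=cut_out("watch","wrist")[0]["extent"]; u,v=int((d[0]+d[2])/2),int((d[1]+d[3])/2)
x0,y0=max(u-50,0),max(v-38,0); print(x0,y0)
cv2.imwrite("pics/w3.png",cv2.resize(c["img"][y0:y0+75,x0:x0+100,::-1],None,fx=6,fy=6,interpolation=cv2.INTER_CUBIC))
E
```

```text
[0.54123755 0.22376211 0.32158014]
0.76 [269.2, 86.2, 306.1, 116.2] [286.6 102.6] [[0.6276 0.248  0.009 ]]
0.5 [335.6, 194.2, 551.9, 323.4] [427.  256.8] [[ 0.5132 -0.0029  0.009 ]]
237 63
```

View pics/w3.png

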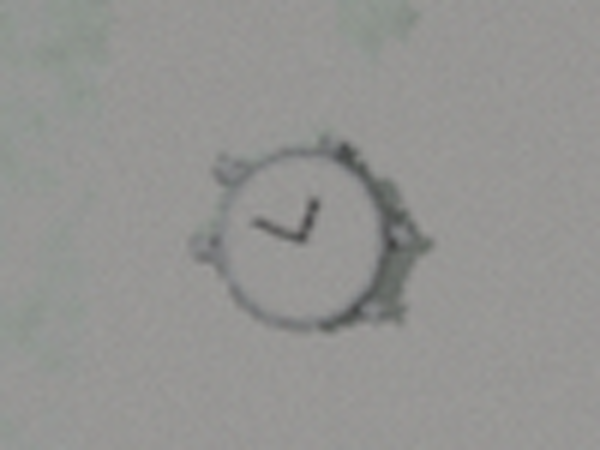

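The crop shows a round dial. The lugs are at crop (227,168)/(205,248) on one side and (405,240)/(385,315) on the other, and the crown is at (335,145). That confirms the watch. Next I'll work out its centre and the lug axis.

```bash
python3 - <<'E'
from h import *
c=read_camera("wrist"); c["T"]=np.load("w3T.npy")
f=lambda q:np.array(q)/6+[237,63]-[0.4,0.4]
l=pix2w(c,f([(227,168),(205,248),(405,240),(385,315)]),.008); print(l.round(4))
a=l[:2].mean(0);b=l[2:].mean(0); v=b-a; print("ctr lugs",(a+b)/2,"span",np.linalg.norm(v),"ang",np.arctan2(v[1],v[0]))
dc=pix2w(c,f([(305,240)]),.0115)[0]; cr=pix2w(c,f([(335,148)]),.006)[0]; w=cr-dc; print("dial",dc,"crown",np.linalg.norm(w[:2]),"ang+-90",np.arctan2(w[1],w[0])+np.array([-np.pi/2,np.pi/2]))
ty=R.from_quat(np.roll(env.get_state()["orientation"],-1)).as_matrix()[:,1]; print("tool y",ty,np.arctan2(ty[1],ty[0]),env.get_state()["tcp_pos"])
E
```

```text
[[0.6347 0.2661 0.008 ]
 [0.6194 0.2648 0.008 ]
 [0.635  0.2289 0.008 ]
 [0.6206 0.2272 0.008 ]]
ctr lugs [0.62744592 0.24674672 0.008     ] span 0.037386597710369736 ang -1.549835016125441
dial [0.62776564 0.24716924 0.0115    ] crown 0.018055326866670055 ang+-90 [-1.52649024  1.61510241]
tool y [ 3.60562300e-01 -9.32735064e-01  3.58306435e-04] -1.2019256276744228 [0.54057484 0.22162539 0.32395847]
```

Request:
servo_tool(deltas=[{"dx":29,"dy":8,"dz":-35,"rx":0,"ry":0,"rz":-0.113,"fingers":-0.25},{"dx":29,"dy":8,"dz":-35,"rx":0,"ry":0,"rz":-0.113,"fingers":-0.25},{"dx":29,"dy":8,"dz":-35,"rx":0,"ry":0,"rz":-0.112,"fingers":-0.25},{"dx":0,"dy":0,"dz":-40,"rx":0,"ry":0,"rz":0,"fingers":-0.25},{"dx":0,"dy":0,"dz":-40,"rx":0,"ry":0,"rz":0,"fingers":-0.25},{"dx":0,"dy":0,"dz":0,"rx":0,"ry":0,"rz":0,"fingers":-0.25},{"dx":0,"dy":0,"dz":0,"rx":0,"ry":0,"rz":0,"fingers":-0.25}])

```text
clock: 4.1
tcp_pos: [0.6381, 0.1822, 0.1397]
orientation: [-0.024, 0.997, 0.071, -0.003]
wrist_force: [-0.2, 0.7, 0.3]
finger_gap: 0.0536
```

```bash
python3 - <<'E'
from h import *
c=cam("wrist"); np.save("w4T.npy",c["T"]); s=env.get_state(); print(s["tcp_pos"],s["finger_gap"],s["wrist_force"])
ty=R.from_quat(np.roll(s["orientation"],-1)).as_matrix()[:,1]; print(np.arctan2(ty[1],ty[0]))
for d in cut_out("watch","wrist"): print(round(d["confidence"],2),d["extent"])
# project tcp centre line at z=.0115 and watch centre
print(w2pix(c,[[*s["tcp_pos"][:2],.0115],[.6276,.247,.0115]]))
save(c,"w4")
E
```

```text
[0.63931407 0.18286274 0.14147275] 0.05292946154568615 [ 0.66985801  0.47037175 -0.08382957]
-1.4282822462626013
0.75 [164.5, 195.8, 222.7, 247.7]
[[285.66167841 226.61727476]
 [191.70619176 228.53309068]]
```

View pics/w4.png

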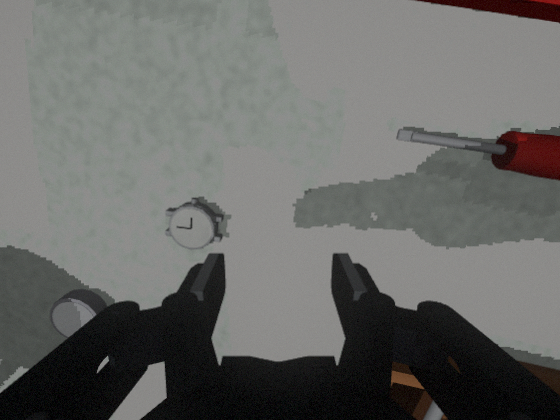

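The watch shows at (192,222), left of the tool centre line at (286,227). The tool also isn't where I commanded it, so I'll check whether it has settled.

Request:
servo_tool(deltas=[{"dx":0,"dy":0,"dz":0,"rx":0,"ry":0,"rz":0,"fingers":-0.25},{"dx":0,"dy":0,"dz":0,"rx":0,"ry":0,"rz":0,"fingers":-0.25}])

```text
clock: 4.4
tcp_pos: [0.6394, 0.184, 0.1414]
orientation: [-0.024, 0.997, 0.072, -0.0]
wrist_force: [0.1, -0.1, -0.5]
finger_gap: 0.0531
```

```bash
python3 - <<'E'
from h import *
s=env.get_state(); print(s)
print(R.from_quat(np.roll(s["orientation"],-1)).as_matrix().round(3))
E
```

```text
{'clock': 4.4, 'joint_pos': array([0.14300749, 0.56549254, 0.02840451, 1.03105946, 0.04822292,
       3.14050547]), 'qvel': array([ 0.00101939,  0.01109399, -0.0130661 , -0.00302815,  0.00052993,
       -0.00093846]), 'tau': array([-1.55241550e-01, -5.92974079e+01,  2.77830541e+01, -1.32690722e-02,
        1.56919314e-01, -3.86626771e-04]), 'tcp_pos': array([0.6393997 , 0.18397694, 0.1414049 ]), 'orientation': array([-2.41423031e-02,  9.97112627e-01,  7.19958848e-02, -3.88650185e-04]), 'wrist_force': array([ 0.06812415, -0.0625283 , -0.54665895]), 'ft_torque': array([-0.0524384 ,  0.01522826, -0.03669111]), 'finger_gap': 0.0530813079482438}
[[ 0.99   0.144 -0.004]
 [ 0.144 -0.988  0.048]
 [ 0.003 -0.048 -0.999]]
```

Joint 6 ran into its limit at 3.14. The half-turn grasp is equivalent, so I'll turn the other way, about +3.0 rad, at a safe height.

Request:
servo_tool(deltas=[{"dx":0,"dy":0,"dz":20,"rx":0,"ry":0,"rz":0.14,"fingers":-0.25},{"dx":0,"dy":0,"dz":20,"rx":-0.048,"ry":0,"rz":0.13,"fingers":-0.25},{"dx":0,"dy":0,"dz":20,"rx":0,"ry":0,"rz":0.14,"fingers":-0.25},{"dx":0,"dy":0,"dz":0,"rx":0,"ry":0,"rz":0.14,"fingers":-0.25},{"dx":0,"dy":0,"dz":0,"rx":0,"ry":0,"rz":0.14,"fingers":-0.25},{"dx":0,"dy":0,"dz":0,"rx":0,"ry":0,"rz":0.14,"fingers":-0.25},{"dx":0,"dy":0,"dz":0,"rx":0,"ry":0,"rz":0.14,"fingers":-0.25},{"dx":0,"dy":0,"dz":0,"rx":0,"ry":0,"rz":0.14,"fingers":-0.25}])

```text
clock: 5.2
tcp_pos: [0.6386, 0.1841, 0.2001]
orientation: [0.004, 0.808, 0.589, -0.007]
wrist_force: [0.7, 0.3, 0.4]
finger_gap: 0.0533
```

Request:
servo_tool(deltas=[{"dx":0,"dy":8,"dz":0,"rx":0,"ry":0,"rz":0.14,"fingers":-0.25},{"dx":0,"dy":8,"dz":0,"rx":0,"ry":0,"rz":0.14,"fingers":-0.25},{"dx":0,"dy":8,"dz":0,"rx":0,"ry":0,"rz":0.14,"fingers":-0.25},{"dx":0,"dy":8,"dz":0,"rx":0,"ry":0,"rz":0.14,"fingers":-0.25},{"dx":0,"dy":8,"dz":0,"rx":0,"ry":0,"rz":0.14,"fingers":-0.25},{"dx":-4,"dy":8,"dz":0,"rx":0,"ry":0,"rz":0.14,"fingers":-0.25},{"dx":-4,"dy":8,"dz":0,"rx":0,"ry":0,"rz":0.14,"fingers":-0.25},{"dx":-4,"dy":7,"dz":0,"rx":0,"ry":0,"rz":0.14,"fingers":-0.25}])

```text
clock: 6.0
tcp_pos: [0.6264, 0.2475, 0.2]
orientation: [0.008, 0.372, 0.928, -0.004]
wrist_force: [0.2, -0.3, 0.0]
finger_gap: 0.0535
```

Request:
servo_tool(deltas=[{"dx":0,"dy":0,"dz":0,"rx":0,"ry":0,"rz":0.14,"fingers":-0.25},{"dx":0,"dy":0,"dz":0,"rx":0,"ry":0,"rz":0.14,"fingers":-0.25},{"dx":0,"dy":0,"dz":0,"rx":0,"ry":0,"rz":0.14,"fingers":-0.25},{"dx":0,"dy":0,"dz":0,"rx":0,"ry":0,"rz":0.14,"fingers":-0.25},{"dx":0,"dy":0,"dz":0,"rx":0,"ry":0,"rz":0.14,"fingers":-0.25},{"dx":0,"dy":0,"dz":0,"rx":0,"ry":0,"rz":0.1,"fingers":-0.25},{"dx":0,"dy":0,"dz":0,"rx":0,"ry":0,"rz":0,"fingers":-0.25},{"dx":0,"dy":0,"dz":0,"rx":0,"ry":0,"rz":0,"fingers":-0.25}])

```text
clock: 6.8
tcp_pos: [0.6265, 0.2469, 0.1997]
orientation: [0.009, -0.015, 1.0, -0.001]
wrist_force: [0.1, -0.2, 0.4]
finger_gap: 0.0534
```

```bash
cat >> h.py <<'E'
def st():
    s=env.get_state(); M=R.from_quat(np.roll(s["orientation"],-1)).as_matrix()
    print("t",s["clock"],"tcp",s["tcp_pos"].round(4),"yaw",np.arctan2(M[1,1],M[0,1]).round(3),"z",M[:,2].round(3),"q6",s["joint_pos"][5].round(2),"F",np.round(s["wrist_force"],1),"gap",round(s["finger_gap"],4)); return s
E
python3 - <<'E'
from h import *
s=st(); c=cam("wrist"); np.save("w5T.npy",c["T"])
for d in cut_out("watch","wrist"): 
    m=np.argwhere(d["region"]).mean(0)[::-1]; print(round(d["confidence"],2),np.round(d["extent"]),pix2w(c,m,.009).round(4))
d=cut_out("watch","wrist")[0]["extent"]; u,v=int((d[0]+d[2])/2),int((d[1]+d[3])/2)
x0,y0=max(u-50,0),max(v-38,0); print(x0,y0)
cv2.imwrite("pics/w5.png",cv2.resize(c["img"][y0:y0+75,x0:x0+100,::-1],None,fx=6,fy=6,interpolation=cv2.INTER_CUBIC))
E
```

```text
t 6.8 tcp [0.6265 0.2469 0.1997] yaw 1.6 z [ 0.019 -0.002 -1.   ] q6 0.23 F [ 0.1 -0.2  0.4] gap 0.0534Traceback (most recent call last):
  File "<stdin>", line 5, in <module>
IndexError: list index out of range
```

```bash
python3 - <<'E'
from h import *
s=st(); c=cam("wrist"); np.save("w5T.npy",c["T"])
p=w2pix(c,[[.6276,.247,.0115]])[0]; print(p)
save(c,"w5")
E
```

```text
t 6.95 tcp [0.6264 0.2468 0.1992] yaw 1.601 z [ 0.018 -0.003 -1.   ] q6 0.23 F [-0.2  0.1  0.2] gap 0.0532
[279.35080308 201.97181456]
```

View pics/w5.png

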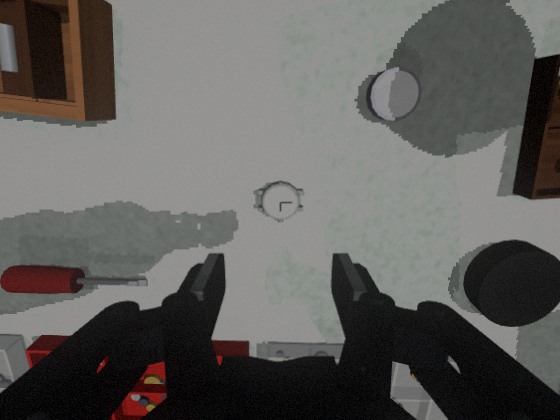

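The watch is at (280,200) with its lug axis along the jaws, against a prediction of (279,202). I'll descend and feel for the bench.

Request:
servo_tool(deltas=[{"dx":1,"dy":0,"dz":-35,"rx":0,"ry":0.019,"rz":0,"fingers":-0.25},{"dx":0,"dy":0,"dz":-35,"rx":0,"ry":0,"rz":0,"fingers":-0.25},{"dx":0,"dy":0,"dz":-30,"rx":0,"ry":0,"rz":0,"fingers":-0.25},{"dx":0,"dy":0,"dz":-15,"rx":0,"ry":0,"rz":0,"fingers":-0.25},{"dx":0,"dy":0,"dz":-6,"rx":0,"ry":0,"rz":0,"fingers":-0.25},{"dx":0,"dy":0,"dz":0,"rx":0,"ry":0,"rz":0,"fingers":-0.25}])

```text
clock: 7.6
tcp_pos: [0.6274, 0.2466, 0.0777]
orientation: [-0.001, -0.016, 1.0, -0.001]
wrist_force: [0.2, 0.7, 0.2]
finger_gap: 0.0535
```

```bash
python3 -c "
from h import *
st()"
```

```text
t 7.6 tcp [0.6274 0.2466 0.0777] yaw 1.602 z [-0.002 -0.003 -1.   ] q6 0.22 F [0.2 0.7 0.2] gap 0.0535
```

Request:
servo_tool(deltas=[{"dx":0,"dy":0,"dz":-2,"rx":0,"ry":0,"rz":0,"fingers":-0.25},{"dx":0,"dy":0,"dz":-2,"rx":0,"ry":0,"rz":0,"fingers":-0.25},{"dx":0,"dy":0,"dz":0,"rx":0,"ry":0,"rz":0,"fingers":-0.25}])

```text
clock: 7.9
tcp_pos: [0.6279, 0.2468, 0.0749]
orientation: [0.0, -0.016, 1.0, -0.001]
wrist_force: [-0.4, -0.6, -0.1]
finger_gap: 0.0533
```

Request:
servo_tool(deltas=[{"dx":0,"dy":0,"dz":-1,"rx":0,"ry":0,"rz":0,"fingers":-0.25},{"dx":0,"dy":0,"dz":-1,"rx":0,"ry":0,"rz":0,"fingers":-0.25},{"dx":0,"dy":0,"dz":0,"rx":0,"ry":0,"rz":0,"fingers":-0.25}])

```text
clock: 8.2
tcp_pos: [0.6273, 0.2466, 0.0718]
orientation: [-0.001, -0.016, 1.0, -0.001]
wrist_force: [-0.6, 0.5, -0.2]
finger_gap: 0.0533
```

Request:
servo_tool(deltas=[{"dx":0,"dy":0,"dz":-1,"rx":0,"ry":0,"rz":0,"fingers":-0.25},{"dx":0,"dy":0,"dz":-1,"rx":0,"ry":0,"rz":0,"fingers":-0.25},{"dx":0,"dy":0,"dz":0,"rx":0,"ry":0,"rz":0,"fingers":-0.1},{"dx":0,"dy":0,"dz":0,"rx":0,"ry":0,"rz":0,"fingers":-0.1}])

```text
clock: 8.6
tcp_pos: [0.6276, 0.2468, 0.0702]
orientation: [-0.0, -0.016, 1.0, -0.001]
wrist_force: [-0.7, -0.0, 2.4]
finger_gap: 0.0467
```

Request:
servo_tool(newtons=25, deltas=[{"dx":0,"dy":0,"dz":0,"rx":0,"ry":0,"rz":0,"fingers":0.2},{"dx":0,"dy":0,"dz":0,"rx":0,"ry":0,"rz":0,"fingers":0.2},{"dx":0,"dy":0,"dz":0,"rx":0,"ry":0,"rz":0,"fingers":0.2},{"dx":0,"dy":0,"dz":0,"rx":0,"ry":0,"rz":0,"fingers":0.2}])

```text
clock: 9.0
tcp_pos: [0.6283, 0.2474, 0.0714]
orientation: [0.001, -0.016, 1.0, -0.0]
wrist_force: [-0.3, 2.1, 6.9]
finger_gap: 0.0387
```

Request:
servo_tool(deltas=[{"dx":0,"dy":0,"dz":10,"rx":0,"ry":0,"rz":0,"fingers":0.2},{"dx":0,"dy":0,"dz":30,"rx":0,"ry":0,"rz":0,"fingers":0.2},{"dx":0,"dy":0,"dz":40,"rx":0,"ry":0,"rz":0,"fingers":0.2},{"dx":0,"dy":0,"dz":40,"rx":0,"ry":0,"rz":-0.11,"fingers":0.2},{"dx":-9,"dy":-20,"dz":10,"rx":0,"ry":0,"rz":0,"fingers":0.2},{"dx":-17,"dy":-38,"dz":0,"rx":0,"ry":0,"rz":0,"fingers":0.2},{"dx":-18,"dy":-40,"dz":0,"rx":0,"ry":0,"rz":0,"fingers":0.2},{"dx":-18,"dy":-40,"dz":0,"rx":0,"ry":0,"rz":0,"fingers":0.2}])

```text
clock: 9.8
tcp_pos: [0.5643, 0.1075, 0.2001]
orientation: [-0.001, 0.039, 0.999, -0.002]
wrist_force: [-0.1, -0.1, -1.5]
finger_gap: 0.0385
```

Request:
servo_tool(deltas=[{"dx":-18,"dy":-40,"dz":0,"rx":0,"ry":0,"rz":0,"fingers":0.2},{"dx":-18,"dy":-40,"dz":0,"rx":0,"ry":0,"rz":0,"fingers":0.2},{"dx":-19,"dy":-40,"dz":0,"rx":0,"ry":0,"rz":0,"fingers":0.2},{"dx":0,"dy":0,"dz":0,"rx":0,"ry":0,"rz":0,"fingers":0.2},{"dx":0,"dy":0,"dz":0,"rx":0,"ry":0,"rz":0,"fingers":0.2}])

```text
clock: 10.3
tcp_pos: [0.5099, -0.0124, 0.2002]
orientation: [-0.001, 0.041, 0.999, -0.001]
wrist_force: [0.3, 0.5, -0.9]
finger_gap: 0.0389
```

```bash
python3 - <<'E'
from h import *
st(); c=cam("wrist"); save(c,"w6"); np.save("w6T.npy",c["T"])
o=np.array([.5098,-.0263]);u=np.array([np.cos(1.49),np.sin(1.49)]);v=np.array([-u[1],u[0]])
B=lambda x,y,z:[*(o+x*u+y*v),z]
print(w2pix(c,[B(.136,.042,.043),B(.136,-.042,.043),B(-.0376,.033,.036),B(-.0376,-.033,.036),B(.0767,0,.03)]).round())
E
```

```text
t 10.3 tcp [ 0.5099 -0.0124  0.2002] yaw 1.49 z [-0.001 -0.002 -1.   ] q6 -0.1 F [ 0.3  0.5 -0.9] gap 0.0389
[[445. 162.]
 [429. 266.]
 [212. 173.]
 [217. 252.]
 [356. 212.]]
```

View pics/w6.png

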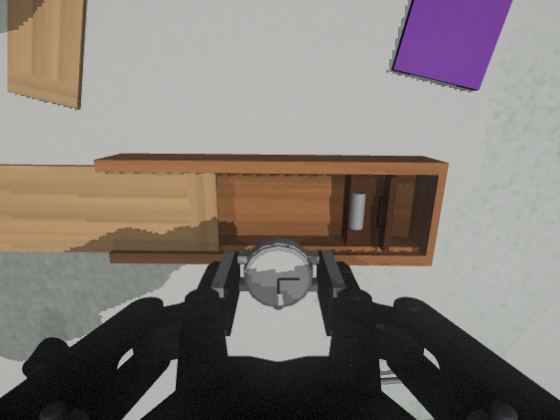

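The watch is held level in the jaws at (280,275). The box corners at (446,163) and (433,265), the nose at column 217 and the ridge at (357,212) all match the model within a few pixels. I'll lower it to the floor.

Request:
servo_tool(deltas=[{"dx":1,"dy":0,"dz":-40,"rx":0,"ry":0,"rz":0,"fingers":0.2},{"dx":0,"dy":0,"dz":-40,"rx":0,"ry":0,"rz":0,"fingers":0.2},{"dx":0,"dy":0,"dz":-25,"rx":0,"ry":0,"rz":0,"fingers":0.2},{"dx":0,"dy":0,"dz":-10,"rx":0,"ry":0,"rz":0,"fingers":0.2},{"dx":0,"dy":0,"dz":-4,"rx":0,"ry":0,"rz":0,"fingers":0.2},{"dx":0,"dy":0,"dz":0,"rx":0,"ry":0,"rz":0,"fingers":0.2},{"dx":0,"dy":0,"dz":0,"rx":0,"ry":0,"rz":0,"fingers":0.2}])

```text
clock: 11.05
tcp_pos: [0.5126, -0.0113, 0.0822]
orientation: [0.001, 0.039, 0.999, -0.001]
wrist_force: [0.1, 0.6, 0.0]
finger_gap: 0.0388
```

Request:
servo_tool(deltas=[{"dx":0,"dy":0,"dz":-1,"rx":0,"ry":0,"rz":0,"fingers":0.2},{"dx":0,"dy":0,"dz":-1,"rx":0,"ry":0,"rz":0,"fingers":0.2},{"dx":0,"dy":0,"dz":0,"rx":0,"ry":0,"rz":0,"fingers":0.2}])

```text
clock: 11.35
tcp_pos: [0.5116, -0.0115, 0.0793]
orientation: [-0.0, 0.039, 0.999, -0.001]
wrist_force: [-0.7, -0.3, -1.1]
finger_gap: 0.0388
```

Request:
servo_tool(deltas=[{"dx":0,"dy":0,"dz":-1,"rx":0,"ry":0,"rz":0,"fingers":0.2},{"dx":0,"dy":0,"dz":-1,"rx":0,"ry":0,"rz":0,"fingers":0.2},{"dx":0,"dy":0,"dz":0,"rx":0,"ry":0,"rz":0,"fingers":0.2}])

```text
clock: 11.65
tcp_pos: [0.5115, -0.0115, 0.0774]
orientation: [-0.0, 0.039, 0.999, -0.001]
wrist_force: [-1.3, -0.3, 4.9]
finger_gap: 0.0387
```

Request:
servo_tool(deltas=[{"dx":0,"dy":0,"dz":-0.5,"rx":0,"ry":0,"rz":0,"fingers":0.2},{"dx":0,"dy":0,"dz":-0.5,"rx":0,"ry":0,"rz":0,"fingers":0.2},{"dx":0,"dy":0,"dz":0,"rx":0,"ry":0,"rz":0,"fingers":0.2}])

```text
clock: 11.95
tcp_pos: [0.5115, -0.0114, 0.0773]
orientation: [-0.0, 0.039, 0.999, -0.001]
wrist_force: [-3.8, -0.6, 12.9]
finger_gap: 0.0387
```

Request:
servo_tool(deltas=[{"dx":0,"dy":0,"dz":0.7,"rx":0,"ry":0,"rz":0,"fingers":0.2},{"dx":0,"dy":0,"dz":0,"rx":0,"ry":0,"rz":0,"fingers":-0.15},{"dx":0,"dy":0,"dz":0,"rx":0,"ry":0,"rz":0,"fingers":-0.15},{"dx":0,"dy":0,"dz":0,"rx":0,"ry":0,"rz":0,"fingers":-0.15},{"dx":0,"dy":0,"dz":5,"rx":0,"ry":0,"rz":0,"fingers":-0.15},{"dx":0,"dy":0,"dz":20,"rx":0,"ry":0,"rz":0,"fingers":-0.15},{"dx":0,"dy":0,"dz":40,"rx":0,"ry":0,"rz":0,"fingers":-0.15},{"dx":0,"dy":0,"dz":40,"rx":0,"ry":0,"rz":0,"fingers":-0.15}])

```text
clock: 12.75
tcp_pos: [0.5106, -0.0112, 0.1822]
orientation: [-0.002, 0.039, 0.999, -0.001]
wrist_force: [1.0, 0.1, 0.8]
finger_gap: 0.0493
```

Request:
servo_tool(deltas=[{"dx":2,"dy":35,"dz":10,"rx":0,"ry":0,"rz":0,"fingers":-0.15},{"dx":40,"dy":0,"dz":0,"rx":0,"ry":0,"rz":0,"fingers":-0.15},{"dx":40,"dy":0,"dz":0,"rx":0,"ry":0,"rz":0,"fingers":-0.15},{"dx":0,"dy":0,"dz":0,"rx":0,"ry":0,"rz":0,"fingers":-0.15},{"dx":0,"dy":0,"dz":0,"rx":0,"ry":0,"rz":0,"fingers":-0.15}])

```text
clock: 13.25
tcp_pos: [0.5935, 0.0237, 0.1909]
orientation: [-0.001, 0.039, 0.999, -0.001]
wrist_force: [-0.2, 0.2, -0.3]
finger_gap: 0.0491
```

```bash
python3 - <<'E'
from h import *
st(); c=cam("wrist"); save(c,"w7"); np.save("w7T.npy",c["T"])
for d in cut_out("watch","wrist"): 
    m=np.argwhere(d["region"]).mean(0)[::-1]; print(round(d["confidence"],2),np.round(d["extent"]),pix2w(c,m,.015).round(4))
E
```

```text
t 13.25 tcp [0.5935 0.0237 0.1909] yaw 1.493 z [-0.003 -0.002 -1.   ] q6 -0.02 F [-0.2  0.2 -0.3] gap 0.0491
0.91 [196.  90. 251. 135.] [[ 0.5116 -0.0117  0.015 ]]
```

View pics/w7.png

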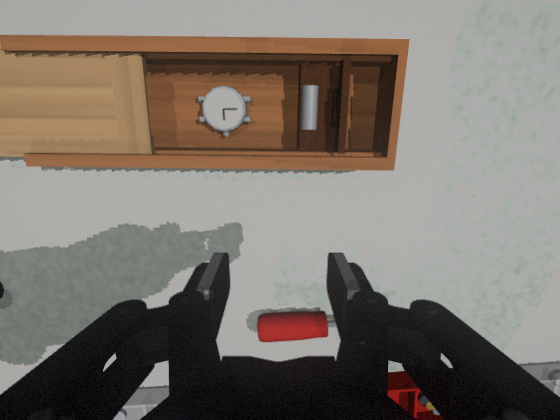

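The watch lies flat and free in the box at (223,108), well clear of the lid's nose and the end block. Now I'll go behind the bar with the fingers shut.

Request:
servo_tool(deltas=[{"dx":-13,"dy":-42,"dz":0,"rx":0,"ry":0,"rz":0,"fingers":1},{"dx":-13,"dy":-42,"dz":0,"rx":0,"ry":0,"rz":0,"fingers":1},{"dx":-13,"dy":-42,"dz":0,"rx":0,"ry":0,"rz":0,"fingers":1},{"dx":-13,"dy":-42,"dz":0,"rx":0,"ry":0,"rz":0,"fingers":1},{"dx":-13,"dy":-42,"dz":0,"rx":0,"ry":0,"rz":0,"fingers":1},{"dx":-13,"dy":-42,"dz":0,"rx":0,"ry":0,"rz":0,"fingers":1},{"dx":-13,"dy":-42,"dz":0,"rx":0,"ry":0,"rz":0,"fingers":1},{"dx":-16,"dy":-45,"dz":0,"rx":0,"ry":0,"rz":0,"fingers":1}])

```text
clock: 14.15
tcp_pos: [0.4846, -0.3161, 0.1921]
orientation: [-0.001, 0.039, 0.999, -0.001]
wrist_force: [1.4, -0.9, -0.4]
finger_gap: 0.0
```

Request:
servo_tool(deltas=[{"dx":0,"dy":0,"dz":0,"rx":0,"ry":0,"rz":0,"fingers":1},{"dx":0,"dy":0,"dz":0,"rx":0,"ry":0,"rz":0,"fingers":1}])

```text
clock: 14.35
tcp_pos: [0.4848, -0.3159, 0.1917]
orientation: [-0.001, 0.041, 0.999, -0.001]
wrist_force: [-0.2, 0.0, -0.7]
finger_gap: -0.0002
```

```bash
cat >> h.py <<'E'
o=np.array([.5098,-.0263]);u_=np.array([np.cos(1.49),np.sin(1.49)]);v_=np.array([-u_[1],u_[0]])
B=lambda x,y,z:[*(o+x*u_+y*v_),z]
def toB(p): p=np.atleast_2d(p)[:,:2]-o; return np.c_[p@u_,p@v_]
E
python3 - <<'E'
from h import *
s=st(); print("tcp box",toB(s["tcp_pos"]))
c=cam("wrist"); T=c["T"]; c["T"]=np.load("w7T.npy"); print("nose",toB(pix2w(c,[(146,60),(151,152)],.036)),"ridge",toB(pix2w(c,[(303,107),(318,107)],.0315)),"buf",toB(pix2w(c,[(336,107),(341,107)],.034)))
c["T"]=T; save(c,"w8"); print("pred bar",w2pix(c,[B(-.236,0,.058)]),"fingertip",w2pix(c,[s["tcp_pos"]-[0,0,.073]]))
for t in ("lid_bar","lid"):
  for d in cut_out(t,"wrist"):
    print(t,round(d["confidence"],2),np.round(d["extent"]))
E
```

```text
t 14.35 tcp [ 0.4848 -0.3159  0.1917] yaw 1.489 z [-0.002 -0.002 -1.   ] q6 -0.63 F [-0.2  0.  -0.7] gap -0.0002
tcp box [[-0.29070179  0.00153638]]
nose [[-0.03241157  0.03013516]
 [-0.03599604 -0.03057394]] ridge [[0.07328171 0.00060407]
 [0.08387128 0.00063051]] buf [[0.09613762 0.00059069]
 [0.09962917 0.00060071]]
pred bar [[356.91697804 227.82731269]] fingertip [[279.06936942 266.14050155]]
lid_bar 0.6 [327. 167. 558. 257.]
lid_bar 0.56 [386.   1. 494. 107.]
lid 0.57 [386.   1. 494. 108.]
```

View pics/w8.png

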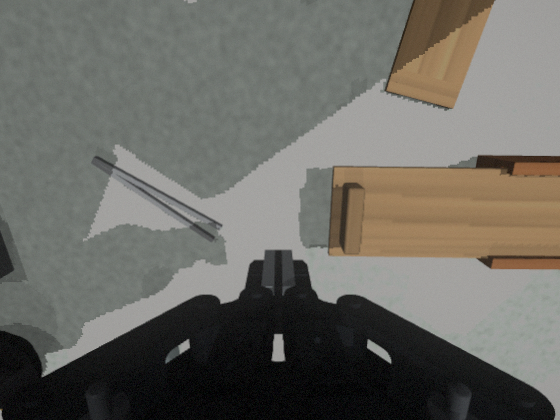

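The tool is behind the bar, with the fingertips at (279,266). The bar is at (354,220), matching the prediction of (357,228). The tweezers at (160,200) are well below the finger height I'll use.

Request:
servo_tool(deltas=[{"dx":1.5,"dy":0,"dz":-40,"rx":0,"ry":0,"rz":0,"fingers":1},{"dx":0,"dy":0,"dz":-38,"rx":0,"ry":0,"rz":0,"fingers":1},{"dx":1,"dy":12,"dz":0,"rx":0,"ry":0,"rz":0,"fingers":1},{"dx":1,"dy":10,"dz":0,"rx":0,"ry":0,"rz":0,"fingers":1},{"dx":0.4,"dy":5,"dz":0,"rx":0,"ry":0,"rz":0,"fingers":1},{"dx":0.4,"dy":5,"dz":0,"rx":0,"ry":0,"rz":0,"fingers":1},{"dx":0.4,"dy":5,"dz":0,"rx":0,"ry":0,"rz":0,"fingers":1}])

```text
clock: 15.2
tcp_pos: [0.4924, -0.2791, 0.1156]
orientation: [0.001, 0.039, 0.999, -0.003]
wrist_force: [0.2, -5.0, 2.0]
finger_gap: 0.0001
```

Request:
servo_tool(deltas=[{"dx":0.4,"dy":5,"dz":0,"rx":0,"ry":0,"rz":0,"fingers":1},{"dx":0.4,"dy":5,"dz":0,"rx":0,"ry":0,"rz":0,"fingers":1},{"dx":0.4,"dy":5,"dz":0,"rx":0,"ry":0,"rz":0,"fingers":1},{"dx":0.4,"dy":5,"dz":0,"rx":0,"ry":0,"rz":0,"fingers":1}])

```text
clock: 15.6
tcp_pos: [0.4945, -0.2614, 0.116]
orientation: [0.002, 0.04, 0.999, -0.005]
wrist_force: [0.3, -7.5, 4.9]
finger_gap: 0.0
```

Request:
servo_tool(deltas=[{"dx":0,"dy":0,"dz":0,"rx":0,"ry":0,"rz":0,"fingers":1},{"dx":0,"dy":0,"dz":0,"rx":0,"ry":0,"rz":0,"fingers":1}])

```text
clock: 15.8
tcp_pos: [0.4945, -0.2608, 0.116]
orientation: [0.002, 0.04, 0.999, -0.004]
wrist_force: [-0.6, -5.4, 4.5]
finger_gap: 0.0001
```

```bash
python3 - <<'E'
from h import *
s=st(); print("tcp box",toB(s["tcp_pos"]))
a=cam("side"); save(a,"s2")
i=a["img"][140:300,210:370,::-1]
b=cam("wrist")["img"][100:320,230:560,::-1]
cv2.imwrite("pics/c9.png",np.hstack([cv2.resize(i,(440,440),interpolation=cv2.INTER_CUBIC),cv2.resize(b,(360,440))[:, :]]))
E
```

```text
t 15.8 tcp [ 0.4945 -0.2608  0.116 ] yaw 1.491 z [ 0.003 -0.008 -1.   ] q6 -0.55 F [-0.6 -5.4  4.5] gap 0.0001
tcp box [[-0.23501941 -0.0036756 ]]
```

View pics/c9.png

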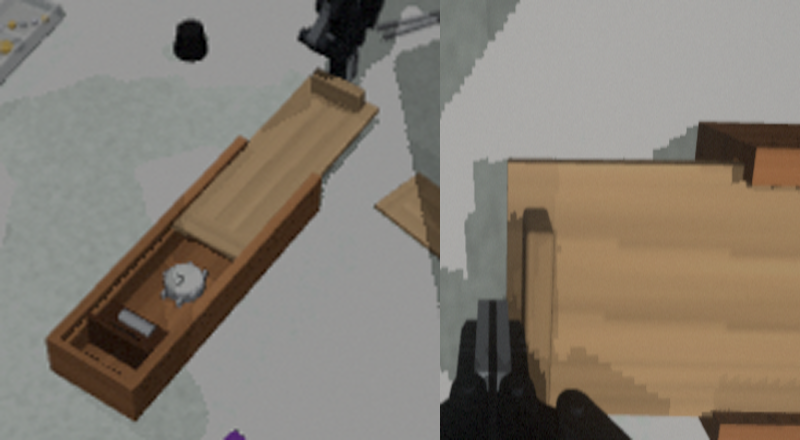

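The lid has advanced about 18 mm and the watch hasn't moved. The upward force means the shut fingertips, which reach further forward than I assumed, are rubbing on the lid's top. I'll raise the tool 9 mm and push on.

Request:
servo_tool(deltas=[{"dx":0,"dy":0,"dz":9,"rx":0,"ry":0,"rz":0,"fingers":1},{"dx":-0.8,"dy":0,"dz":0,"rx":0,"ry":0,"rz":0,"fingers":1},{"dx":-0.2,"dy":5,"dz":0,"rx":0,"ry":0,"rz":0,"fingers":1},{"dx":0,"dy":5,"dz":0,"rx":0,"ry":0,"rz":0,"fingers":1},{"dx":0.4,"dy":5,"dz":0,"rx":0,"ry":0,"rz":0,"fingers":1},{"dx":0.4,"dy":5,"dz":0,"rx":0,"ry":0,"rz":0,"fingers":1}])

```text
clock: 16.5
tcp_pos: [0.493, -0.239, 0.1232]
orientation: [-0.0, 0.039, 0.999, -0.003]
wrist_force: [-0.2, -5.6, 3.2]
finger_gap: -0.0003
```

```bash
python3 -c "
from h import *
s=st();print(toB(s['tcp_pos']))"
```

```text
t 16.5 tcp [ 0.493  -0.239   0.1232] yaw 1.492 z [-0.    -0.005 -1.   ] q6 -0.52 F [-0.2 -5.6  3.2] gap -0.0003
[[-0.21335785 -0.00046251]]
```

Request:
servo_tool(deltas=[{"dx":0,"dy":0,"dz":0,"rx":0,"ry":0,"rz":0,"fingers":1},{"dx":0,"dy":0,"dz":0,"rx":0,"ry":0,"rz":0,"fingers":1}])

```text
clock: 16.7
tcp_pos: [0.4931, -0.2385, 0.1231]
orientation: [0.0, 0.039, 0.999, -0.002]
wrist_force: [1.1, -3.1, 5.9]
finger_gap: -0.0002
```

Request:
servo_tool(deltas=[{"dx":0.2,"dy":2,"dz":0,"rx":0,"ry":0,"rz":0,"fingers":1},{"dx":0.2,"dy":2,"dz":0,"rx":0,"ry":0,"rz":0,"fingers":1},{"dx":0.2,"dy":2,"dz":0,"rx":0,"ry":0,"rz":0,"fingers":1},{"dx":0.2,"dy":2,"dz":0,"rx":0,"ry":0,"rz":0,"fingers":1}])

```text
clock: 17.1
tcp_pos: [0.4939, -0.2317, 0.1233]
orientation: [-0.0, 0.04, 0.999, -0.003]
wrist_force: [0.3, -6.9, 5.2]
finger_gap: 0.0005
```

Request:
servo_tool(deltas=[{"dx":0.2,"dy":2,"dz":-1,"rx":0,"ry":0,"rz":0,"fingers":1},{"dx":0.2,"dy":2,"dz":-1,"rx":0,"ry":0,"rz":0,"fingers":1},{"dx":0.2,"dy":2,"dz":0,"rx":0,"ry":0,"rz":0,"fingers":1},{"dx":0.2,"dy":2,"dz":0,"rx":0,"ry":0,"rz":0,"fingers":1}])

```text
clock: 17.5
tcp_pos: [0.4958, -0.2269, 0.1233]
orientation: [0.001, 0.04, 0.999, -0.006]
wrist_force: [-1.3, -14.2, 11.5]
finger_gap: -0.0003
```

The vertical load is stiction: the finger met the bar while still settling downward. I'll back off, let the tool settle, and approach again with no vertical load.

Request:
servo_tool(deltas=[{"dx":-0.6,"dy":-8,"dz":0,"rx":0,"ry":0,"rz":0,"fingers":1},{"dx":0,"dy":0,"dz":0,"rx":0,"ry":0,"rz":0,"fingers":1},{"dx":0,"dy":0,"dz":0,"rx":0,"ry":0,"rz":0,"fingers":1}])

```text
clock: 17.8
tcp_pos: [0.4953, -0.2291, 0.1228]
orientation: [0.002, 0.038, 0.999, 0.0]
wrist_force: [1.1, 5.7, 17.8]
finger_gap: 0.0004
```

```bash
python3 -c "
from h import *
s=st();print(toB(s['tcp_pos']))"
```

```text
t 17.8 tcp [ 0.4953 -0.2291  0.1228] yaw 1.494 z [ 0.004  0.001 -1.   ] q6 -0.5 F [ 1.1  5.7 17.8] gap 0.0004
[[-0.2032924  -0.00194432]]
```

Request:
servo_tool(deltas=[{"dx":0,"dy":0,"dz":3,"rx":0,"ry":0,"rz":0,"fingers":1},{"dx":0,"dy":0,"dz":2,"rx":0,"ry":0,"rz":0,"fingers":1},{"dx":0,"dy":0,"dz":0,"rx":0,"ry":0,"rz":0,"fingers":1}])

```text
clock: 18.1
tcp_pos: [0.4928, -0.2296, 0.1249]
orientation: [-0.002, 0.039, 0.999, -0.0]
wrist_force: [0.9, -0.4, 0.1]
finger_gap: 0.0001
```

```bash
python3 - <<'E'
from h import *
s=st();print(toB(s['tcp_pos']))
c=cam("wrist"); save(c,"w10"); a=cam("side"); save(a,"s10"); np.save("w10T.npy",c["T"])
for d in cut_out("lid","wrist")+cut_out("lid_bar","wrist"): print(round(d["confidence"],2),np.round(d["extent"]))
for d in cut_out("lid","side"): print("side",round(d["confidence"],2),np.round(d["extent"]))
print("side tip pred",w2pix(a,[s["tcp_pos"]-[0,0,.073]]))
b=c["img"][100:340,200:560,::-1]; i=a["img"][120:280,230:390,::-1]
cv2.imwrite("pics/c10.png",np.hstack([cv2.resize(i,(400,400),interpolation=cv2.INTER_CUBIC),cv2.resize(b,(400,400))]))
E
```

```text
t 18.1 tcp [ 0.4928 -0.2296  0.1249] yaw 1.493 z [-0.003 -0.001 -1.   ] q6 -0.5 F [ 0.9 -0.4  0.1] gap 0.0001
[[-0.20400794  0.00056296]]
0.95 [276.   0. 399. 106.]
0.57 [278. 187. 560. 307.]
0.86 [275.   0. 398. 102.]
0.78 [284. 186. 558. 305.]
side 0.79 [271. 296. 372. 388.]
side 0.59 [349. 200. 388. 246.]
side tip pred [[328.64779182 173.23668155]]
```

View pics/c10.png

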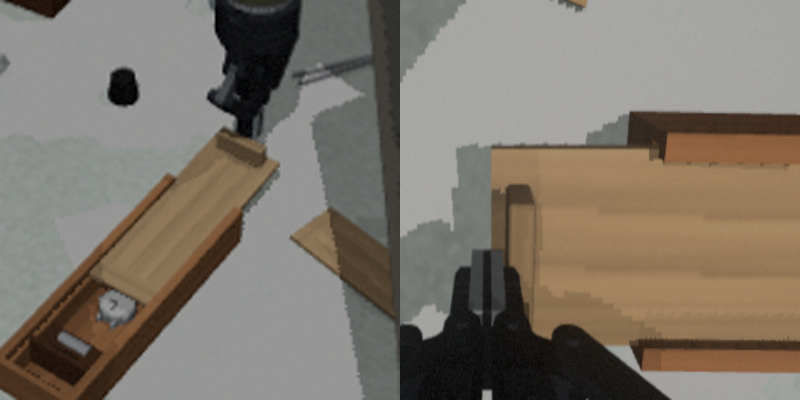

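Final picture: the lid has advanced, with its tail edge at wrist pixel (282,220) and the bar's front top edge at about (321,220). The watch is undisturbed. The finger flanks slope and were wedging on the bar's top edge. I'll pinch the bar along the slide instead, which loads it cleanly.

```bash
python3 - <<'E'
from h import *
c=read_camera("wrist"); c["T"]=np.load("w10T.npy")
print("tail",toB(pix2w(c,[(282,195),(282,230)],.036)),"bar edges",toB(pix2w(c,[(299,230),(321,230)],.058)))
i=c["img"]; g=i[225,270:340].astype(int).sum(1); print(g)
E
```

```text
tail [[-0.20246183  0.03415544]
 [-0.20234226  0.01441168]] bar edges [[-0.19462948  0.02266264]
 [-0.18424769  0.0226887 ]]
[364 369 365 368 369 357 355 360 357 356 355 352 320 262 229 229 227 232
 234 234 243 236 240 234 231 235 181 128 162 204 248 287 321 325 316 322
 320 309 299 311 317 316 312 307 307 316 320 329 333 327 325 316 293 276
 310 336 336 345 332 367 389 384 390 385 392 373 387 385 378 393]
```

Request:
servo_tool(deltas=[{"dx":0,"dy":-2,"dz":20,"rx":0,"ry":0,"rz":0,"fingers":1},{"dx":0,"dy":0,"dz":30,"rx":0,"ry":0,"rz":0,"fingers":0},{"dx":0,"dy":0,"dz":0,"rx":0,"ry":0,"rz":0,"fingers":0},{"dx":0,"dy":0,"dz":0,"rx":0,"ry":0,"rz":0,"fingers":0}])

```text
clock: 18.8
tcp_pos: [0.4939, -0.2327, 0.1761]
orientation: [0.0, 0.039, 0.999, -0.002]
wrist_force: [0.0, 0.6, -0.3]
finger_gap: 0.0418
```

```bash
python3 - <<'E'
from h import *
s=st();print(toB(s['tcp_pos'])); c=cam("wrist"); save(c,"w11"); 
d=[d for d in cut_out("lid","wrist")]
for e in d: print(round(e["confidence"],2),np.round(e["extent"]),pix2w(c,[(e["extent"][0],(e["extent"][1]+e["extent"][3])/2)],.036).round(4),toB(pix2w(c,[(e["extent"][0],(e["extent"][1]+e["extent"][3])/2)],.036)))
for r in (195,205,215): print(r,c["img"][r,260:345].astype(int).sum(1).tolist())
E
```

```text
t 18.8 tcp [ 0.4939 -0.2327  0.1761] yaw 1.492 z [-0.    -0.003 -1.   ] q6 -0.51 F [ 0.   0.6 -0.3] gap 0.0418
[[-0.20700501 -0.00076766]]
0.98 [281. 168. 559. 264.] [[ 0.4891 -0.2309  0.036 ]] [[-0.20564623  0.00410421]]
0.91 [282.   0. 382. 106.] [[ 0.3837 -0.2225  0.036 ]] [[-0.20578346  0.10988003]]
195 [343, 339, 347, 347, 343, 344, 341, 347, 341, 348, 348, 349, 361, 361, 350, 351, 353, 352, 342, 335, 340, 337, 337, 340, 346, 296, 246, 243, 233, 227, 235, 232, 232, 241, 228, 214, 164, 137, 198, 259, 290, 308, 314, 292, 300, 299, 297, 293, 291, 296, 295, 301, 296, 303, 299, 282, 264, 285, 322, 342, 340, 333, 335, 345, 340, 347, 349, 340, 341, 341, 341, 337, 342, 342, 335, 343, 339, 345, 334, 339, 348, 341, 344, 338, 343]
205 [350, 346, 351, 345, 344, 333, 348, 340, 342, 342, 347, 346, 343, 352, 350, 351, 353, 351, 346, 358, 350, 341, 343, 343, 341, 286, 247, 239, 232, 235, 244, 244, 234, 232, 241, 225, 168, 146, 221, 271, 318, 330, 324, 313, 317, 314, 319, 314, 317, 318, 318, 319, 319, 320, 305, 266, 288, 308, 322, 323, 323, 339, 359, 370, 364, 366, 370, 373, 367, 374, 369, 369, 364, 366, 364, 365, 372, 370, 365, 372, 370, 370, 375, 373, 366]
215 [322, 322, 321, 329, 324, 333, 327, 319, 327, 342, 332, 330, 337, 338, 340, 339, 336, 344, 343, 348, 341, 337, 346, 345, 342, 310, 261, 227, 238, 227, 226, 237, 231, 229, 226, 206, 156, 161, 237, 280, 319, 322, 321, 314, 308, 325, 315, 321, 319, 325, 321, 320, 327, 310, 292, 243, 262, 301, 302, 308, 310, 312, 335, 356, 357, 356, 348, 353, 360, 353, 352, 355, 354, 357, 353, 356, 355, 358, 359, 353, 366, 358, 363, 361, 354]
```

Request:
servo_tool(newtons=20, deltas=[{"dx":1,"dy":17.5,"dz":0,"rx":0,"ry":0,"rz":0,"fingers":0},{"dx":0,"dy":0,"dz":-25,"rx":0,"ry":0,"rz":0,"fingers":0},{"dx":0,"dy":0,"dz":-20,"rx":0,"ry":0,"rz":0,"fingers":0},{"dx":0,"dy":0,"dz":-10,"rx":0,"ry":0,"rz":0,"fingers":0},{"dx":0,"dy":0,"dz":0,"rx":0,"ry":0,"rz":0,"fingers":0},{"dx":0,"dy":0,"dz":0,"rx":0,"ry":0,"rz":0,"fingers":0}])

```text
clock: 19.5
tcp_pos: [0.4945, -0.2146, 0.1206]
orientation: [-0.001, 0.039, 0.999, -0.001]
wrist_force: [-0.6, 0.2, 0.2]
finger_gap: 0.0426
```

Request:
servo_tool(newtons=20, deltas=[{"dx":0,"dy":0,"dz":0,"rx":0,"ry":0,"rz":0,"fingers":0.4},{"dx":0,"dy":0,"dz":0,"rx":0,"ry":0,"rz":0,"fingers":0.6},{"dx":0,"dy":0,"dz":0,"rx":0,"ry":0,"rz":0,"fingers":0.8},{"dx":0,"dy":0,"dz":0,"rx":0,"ry":0,"rz":0,"fingers":0.8},{"dx":0,"dy":0,"dz":0,"rx":0,"ry":0,"rz":0,"fingers":0.8}])

```text
clock: 20.0
tcp_pos: [0.4949, -0.2153, 0.1211]
orientation: [-0.0, 0.039, 0.999, -0.002]
wrist_force: [0.6, -1.1, 1.5]
finger_gap: 0.0114
```

```bash
python3 -c "
from h import *
s=st();print(toB(s['tcp_pos']))"
```

```text
t 20.0 tcp [ 0.4949 -0.2153  0.1211] yaw 1.492 z [-0.    -0.003 -1.   ] q6 -0.48 F [ 0.6 -1.1  1.5] gap 0.0114
[[-0.18955401 -0.00040561]]
```

Request:
servo_tool(deltas=[{"dx":0.4,"dy":5,"dz":0,"rx":0,"ry":0,"rz":0,"fingers":0.8},{"dx":0.4,"dy":5,"dz":0,"rx":0,"ry":0,"rz":0,"fingers":0.8},{"dx":0.4,"dy":5,"dz":0,"rx":0,"ry":0,"rz":0,"fingers":0.8},{"dx":0.4,"dy":5,"dz":0,"rx":0,"ry":0,"rz":0,"fingers":0.8},{"dx":0.4,"dy":5,"dz":0,"rx":0,"ry":0,"rz":0,"fingers":0.8}])

```text
clock: 20.5
tcp_pos: [0.497, -0.19, 0.1211]
orientation: [-0.0, 0.039, 0.999, -0.002]
wrist_force: [-0.7, -4.1, 5.9]
finger_gap: 0.0111
```

Request:
servo_tool(deltas=[{"dx":0.4,"dy":5,"dz":0,"rx":0,"ry":0,"rz":0,"fingers":0.8},{"dx":0.4,"dy":5,"dz":0,"rx":0,"ry":0,"rz":0,"fingers":0.8},{"dx":0.4,"dy":5,"dz":0,"rx":0,"ry":0,"rz":0,"fingers":0.8},{"dx":0.4,"dy":5,"dz":0,"rx":0,"ry":0,"rz":0,"fingers":0.8}])

```text
clock: 20.9
tcp_pos: [0.4988, -0.1704, 0.1215]
orientation: [0.0, 0.039, 0.999, -0.003]
wrist_force: [-0.5, -5.6, 7.8]
finger_gap: 0.0112
```

```bash
python3 -c "
from h import *
s=st();print(toB(s['tcp_pos']))"
```

```text
t 20.9 tcp [ 0.4988 -0.1704  0.1215] yaw 1.492 z [ 0.    -0.005 -1.   ] q6 -0.4 F [-0.5 -5.6  7.8] gap 0.0112
[[-0.14449527 -0.00068985]]
```

The downward load is inflating the friction, so I'll relieve it by raising slightly.

Request:
servo_tool(deltas=[{"dx":0,"dy":0,"dz":1,"rx":0,"ry":0,"rz":0,"fingers":0.8},{"dx":0,"dy":0,"dz":0,"rx":0,"ry":0,"rz":0,"fingers":0.8},{"dx":0,"dy":0,"dz":0,"rx":0,"ry":0,"rz":0,"fingers":0.8}])

```text
clock: 21.2
tcp_pos: [0.498, -0.169, 0.1214]
orientation: [-0.001, 0.039, 0.999, -0.0]
wrist_force: [0.3, 1.5, 4.0]
finger_gap: 0.0113
```

Request:
servo_tool(deltas=[{"dx":0.2,"dy":2,"dz":0,"rx":0,"ry":0,"rz":0,"fingers":0.8},{"dx":0.2,"dy":2,"dz":0,"rx":0,"ry":0,"rz":0,"fingers":0.8},{"dx":0.1,"dy":2,"dz":0,"rx":0,"ry":0,"rz":0,"fingers":0.8}])

```text
clock: 21.5
tcp_pos: [0.4986, -0.1642, 0.1216]
orientation: [-0.001, 0.039, 0.999, -0.002]
wrist_force: [0.2, -3.3, 3.2]
finger_gap: 0.0113
```

Request:
servo_tool(deltas=[{"dx":0,"dy":0,"dz":0.7,"rx":0,"ry":0,"rz":0,"fingers":0.8},{"dx":0.1,"dy":2,"dz":0,"rx":0,"ry":0,"rz":0,"fingers":0.8},{"dx":0.2,"dy":2,"dz":0,"rx":0,"ry":0,"rz":0,"fingers":0.8}])

```text
clock: 21.8
tcp_pos: [0.4985, -0.1594, 0.1218]
orientation: [-0.001, 0.039, 0.999, -0.001]
wrist_force: [0.3, -0.5, -1.5]
finger_gap: 0.0111
```

Request:
servo_tool(deltas=[{"dx":0.1,"dy":1,"dz":0,"rx":0,"ry":0,"rz":0,"fingers":0.8},{"dx":0.1,"dy":1,"dz":0,"rx":0,"ry":0,"rz":0,"fingers":0.8},{"dx":0.1,"dy":1,"dz":0,"rx":0,"ry":0,"rz":0,"fingers":0.8}])

```text
clock: 22.1
tcp_pos: [0.4991, -0.1567, 0.1221]
orientation: [-0.001, 0.039, 0.999, -0.001]
wrist_force: [0.6, -1.3, -1.0]
finger_gap: 0.0111
```

Request:
servo_tool(deltas=[{"dx":0.1,"dy":1,"dz":0,"rx":0,"ry":0,"rz":0,"fingers":0.8},{"dx":0.1,"dy":1,"dz":0,"rx":0,"ry":0,"rz":0,"fingers":0.8},{"dx":0.1,"dy":1,"dz":0,"rx":0,"ry":0,"rz":0,"fingers":0.8}])

```text
clock: 22.4
tcp_pos: [0.4994, -0.1538, 0.1222]
orientation: [-0.001, 0.039, 0.999, -0.001]
wrist_force: [0.5, -1.0, -1.5]
finger_gap: 0.0115
```

Request:
servo_tool(deltas=[{"dx":0.1,"dy":1,"dz":0,"rx":0,"ry":0,"rz":0,"fingers":0.8},{"dx":0.1,"dy":1,"dz":0,"rx":0,"ry":0,"rz":0,"fingers":0.8}])

```text
clock: 22.6
tcp_pos: [0.4996, -0.1518, 0.1222]
orientation: [-0.001, 0.039, 0.999, -0.001]
wrist_force: [-0.1, -0.2, -0.9]
finger_gap: 0.011
```

Request:
servo_tool(deltas=[{"dx":0.1,"dy":1,"dz":0,"rx":0,"ry":0,"rz":0,"fingers":0.8},{"dx":0.1,"dy":1,"dz":0,"rx":0,"ry":0,"rz":0,"fingers":0.8}])

```text
clock: 22.8
tcp_pos: [0.4998, -0.1498, 0.1223]
orientation: [-0.001, 0.039, 0.999, -0.001]
wrist_force: [0.2, -1.4, -1.4]
finger_gap: 0.0109
```

Request:
servo_tool(deltas=[{"dx":0.1,"dy":1,"dz":0,"rx":0,"ry":0,"rz":0,"fingers":0.8},{"dx":0.1,"dy":1,"dz":0,"rx":0,"ry":0,"rz":0,"fingers":0.8}])

```text
clock: 23.0
tcp_pos: [0.5001, -0.148, 0.1223]
orientation: [-0.001, 0.039, 0.999, -0.001]
wrist_force: [-0.1, -2.2, -0.2]
finger_gap: 0.0112
```

Request:
servo_tool(deltas=[{"dx":0.1,"dy":1,"dz":0,"rx":0,"ry":0,"rz":0,"fingers":0.8},{"dx":0.1,"dy":1,"dz":0,"rx":0,"ry":0,"rz":0,"fingers":0.8}])

```text
clock: 23.2
tcp_pos: [0.5006, -0.1471, 0.1226]
orientation: [-0.0, 0.039, 0.999, -0.003]
wrist_force: [0.6, -7.5, -0.3]
finger_gap: 0.0114
```

The nose has met the ridge at y ≈ -0.148, so home should be near y ≈ -0.132.

Request:
servo_tool(deltas=[{"dx":0.1,"dy":1,"dz":0,"rx":0,"ry":0,"rz":0,"fingers":0.8},{"dx":0.1,"dy":0.5,"dz":0,"rx":0,"ry":0,"rz":0,"fingers":0.8}])

```text
clock: 23.4
tcp_pos: [0.5009, -0.146, 0.1228]
orientation: [-0.0, 0.04, 0.999, -0.003]
wrist_force: [-0.6, -7.6, -0.0]
finger_gap: 0.0115
```

Request:
servo_tool(deltas=[{"dx":0.1,"dy":1,"dz":0,"rx":0,"ry":0,"rz":0,"fingers":0.8},{"dx":0.1,"dy":0.5,"dz":0,"rx":0,"ry":0,"rz":0,"fingers":0.8}])

```text
clock: 23.6
tcp_pos: [0.501, -0.1443, 0.1227]
orientation: [-0.0, 0.04, 0.999, -0.003]
wrist_force: [0.0, -5.4, -0.1]
finger_gap: 0.0116
```

Request:
servo_tool(deltas=[{"dx":0.1,"dy":1,"dz":0,"rx":0,"ry":0,"rz":0,"fingers":0.8},{"dx":0,"dy":0.5,"dz":0,"rx":0,"ry":0,"rz":0,"fingers":0.8}])

```text
clock: 23.8
tcp_pos: [0.501, -0.1426, 0.1226]
orientation: [-0.0, 0.04, 0.999, -0.003]
wrist_force: [-0.7, -6.2, 0.5]
finger_gap: 0.0114
```

Request:
servo_tool(deltas=[{"dx":0.1,"dy":1,"dz":0,"rx":0,"ry":0,"rz":0,"fingers":0.8},{"dx":0,"dy":0.5,"dz":0,"rx":0,"ry":0,"rz":0,"fingers":0.8}])

```text
clock: 24.0
tcp_pos: [0.5012, -0.141, 0.1227]
orientation: [-0.0, 0.04, 0.999, -0.003]
wrist_force: [-0.4, -6.4, -0.2]
finger_gap: 0.0114
```

Request:
servo_tool(deltas=[{"dx":0.1,"dy":1,"dz":0,"rx":0,"ry":0,"rz":0,"fingers":0.8},{"dx":0,"dy":1,"dz":0,"rx":0,"ry":0,"rz":0,"fingers":0.8}])

```text
clock: 24.2
tcp_pos: [0.5013, -0.1389, 0.1226]
orientation: [-0.0, 0.039, 0.999, -0.002]
wrist_force: [-0.3, -4.7, 0.4]
finger_gap: 0.0112
```

Request:
servo_tool(deltas=[{"dx":0.1,"dy":0.5,"dz":0,"rx":0,"ry":0,"rz":0,"fingers":0.8},{"dx":0,"dy":0.5,"dz":0,"rx":0,"ry":0,"rz":0,"fingers":0.8}])

```text
clock: 24.4
tcp_pos: [0.5011, -0.1368, 0.1224]
orientation: [-0.001, 0.039, 0.999, -0.001]
wrist_force: [0.5, -2.1, -0.8]
finger_gap: 0.0116
```

Request:
servo_tool(deltas=[{"dx":0.1,"dy":0.5,"dz":0,"rx":0,"ry":0,"rz":0,"fingers":0.8},{"dx":0,"dy":0.5,"dz":0,"rx":0,"ry":0,"rz":0,"fingers":0.8}])

```text
clock: 24.6
tcp_pos: [0.501, -0.1353, 0.1221]
orientation: [-0.001, 0.039, 0.999, -0.001]
wrist_force: [0.5, 0.2, -1.4]
finger_gap: 0.0113
```

Request:
servo_tool(deltas=[{"dx":0.1,"dy":0.5,"dz":0,"rx":0,"ry":0,"rz":0,"fingers":0.8},{"dx":0,"dy":0.5,"dz":0,"rx":0,"ry":0,"rz":0,"fingers":0.8}])

```text
clock: 24.8
tcp_pos: [0.5012, -0.1346, 0.1222]
orientation: [-0.001, 0.039, 0.999, -0.001]
wrist_force: [1.0, 0.1, -1.1]
finger_gap: 0.0113
```

The force has fallen from about 6 N to 0, so the ridge has snapped into the groove. Now I'll press gently for the buffer.

Request:
servo_tool(deltas=[{"dx":0,"dy":0.5,"dz":0,"rx":0,"ry":0,"rz":0,"fingers":0.8},{"dx":0,"dy":0,"dz":0,"rx":0,"ry":0,"rz":0,"fingers":0.8}])

```text
clock: 25.0
tcp_pos: [0.5012, -0.1342, 0.1222]
orientation: [-0.001, 0.039, 0.999, -0.001]
wrist_force: [0.8, -0.4, -1.5]
finger_gap: 0.0108
```

Request:
servo_tool(deltas=[{"dx":0,"dy":0.5,"dz":0,"rx":0,"ry":0,"rz":0,"fingers":0.8},{"dx":0,"dy":0,"dz":0,"rx":0,"ry":0,"rz":0,"fingers":0.8}])

```text
clock: 25.2
tcp_pos: [0.5012, -0.1338, 0.1223]
orientation: [-0.001, 0.039, 0.999, -0.001]
wrist_force: [0.9, -0.2, -0.6]
finger_gap: 0.0112
```

Request:
servo_tool(deltas=[{"dx":0,"dy":0.5,"dz":0,"rx":0,"ry":0,"rz":0,"fingers":0.8},{"dx":0,"dy":0,"dz":0,"rx":0,"ry":0,"rz":0,"fingers":0.8}])

```text
clock: 25.4
tcp_pos: [0.5013, -0.1334, 0.1223]
orientation: [-0.001, 0.039, 0.999, -0.001]
wrist_force: [0.0, -0.6, -0.6]
finger_gap: 0.0114
```

Request:
servo_tool(deltas=[{"dx":0,"dy":0.5,"dz":0,"rx":0,"ry":0,"rz":0,"fingers":0.8},{"dx":0,"dy":0,"dz":0,"rx":0,"ry":0,"rz":0,"fingers":0.8}])

```text
clock: 25.6
tcp_pos: [0.5013, -0.1332, 0.1224]
orientation: [-0.001, 0.039, 0.999, -0.002]
wrist_force: [0.0, -2.1, 0.7]
finger_gap: 0.011
```

Request:
servo_tool(deltas=[{"dx":0,"dy":0.5,"dz":0,"rx":0,"ry":0,"rz":0,"fingers":0.8},{"dx":0,"dy":0,"dz":0,"rx":0,"ry":0,"rz":0,"fingers":0.8}])

```text
clock: 25.8
tcp_pos: [0.5014, -0.1328, 0.1224]
orientation: [-0.001, 0.039, 0.999, -0.002]
wrist_force: [0.4, -3.9, -0.2]
finger_gap: 0.011
```

Request:
servo_tool(deltas=[{"dx":0,"dy":0.5,"dz":0,"rx":0,"ry":0,"rz":0,"fingers":0.8},{"dx":0,"dy":0,"dz":0,"rx":0,"ry":0,"rz":0,"fingers":0.8}])

```text
clock: 26.0
tcp_pos: [0.5014, -0.1325, 0.1225]
orientation: [-0.001, 0.039, 0.999, -0.002]
wrist_force: [-1.0, -5.5, -0.0]
finger_gap: 0.0111
```

The force rises steadily at y ≈ -0.133, which is the buffer. One small increment, then hold.

Request:
servo_tool(deltas=[{"dx":0,"dy":0.3,"dz":0,"rx":0,"ry":0,"rz":0,"fingers":0.8},{"dx":0,"dy":0,"dz":0,"rx":0,"ry":0,"rz":0,"fingers":0.8},{"dx":0,"dy":0,"dz":0,"rx":0,"ry":0,"rz":0,"fingers":0.8},{"dx":0,"dy":0,"dz":0,"rx":0,"ry":0,"rz":0,"fingers":0.8}])

```text
clock: 26.4
tcp_pos: [0.5014, -0.1323, 0.1225]
orientation: [-0.001, 0.039, 0.999, -0.002]
wrist_force: [-0.7, -5.9, -0.5]
finger_gap: 0.0112
```

```bash
python3 -c "
from h import *
s=st();print(toB(s['tcp_pos']))"
```

```text
t 26.4 tcp [ 0.5014 -0.1323  0.1225] yaw 1.492 z [-0.001 -0.004 -1.   ] q6 -0.33 F [-0.7 -5.9 -0.5] gap 0.0112
[[-0.10636887 -0.00023412]]
```

Held at 5.9 N, with the lid at about x = -0.012 and home predicted at -0.013. Now relax, open and lift away.

Request:
servo_tool(deltas=[{"dx":0,"dy":-0.6,"dz":0,"rx":0,"ry":0,"rz":0,"fingers":0.8},{"dx":0,"dy":-0.5,"dz":0,"rx":0,"ry":0,"rz":0,"fingers":0.8},{"dx":0,"dy":0,"dz":0,"rx":0,"ry":0,"rz":0,"fingers":0.3},{"dx":0,"dy":0,"dz":0,"rx":0,"ry":0,"rz":0,"fingers":0.1},{"dx":0,"dy":0,"dz":0,"rx":0,"ry":0,"rz":0,"fingers":0.1},{"dx":0,"dy":0,"dz":10,"rx":0,"ry":0,"rz":0,"fingers":0.1},{"dx":0,"dy":0,"dz":30,"rx":0,"ry":0,"rz":0,"fingers":0.1},{"dx":0,"dy":0,"dz":40,"rx":0,"ry":0,"rz":0,"fingers":0.1}])

```text
clock: 27.2
tcp_pos: [0.5, -0.1319, 0.202]
orientation: [-0.003, 0.039, 0.999, -0.0]
wrist_force: [0.9, -0.3, -0.0]
finger_gap: 0.0383
```

Request:
servo_tool(deltas=[{"dx":0,"dy":0,"dz":40,"rx":0,"ry":0,"rz":0,"fingers":0.1},{"dx":20,"dy":40,"dz":20,"rx":0,"ry":0,"rz":0,"fingers":0.1},{"dx":20,"dy":40,"dz":10,"rx":0,"ry":0,"rz":0,"fingers":0.1},{"dx":20,"dy":40,"dz":10,"rx":0,"ry":0,"rz":0,"fingers":0.1},{"dx":0,"dy":0,"dz":0,"rx":0,"ry":0,"rz":0,"fingers":0.1},{"dx":0,"dy":0,"dz":0,"rx":0,"ry":0,"rz":0,"fingers":0.1}])

```text
clock: 27.8
tcp_pos: [0.5614, -0.0115, 0.2829]
orientation: [-0.0, 0.038, 0.999, -0.001]
wrist_force: [-0.5, -0.4, 0.5]
finger_gap: 0.0386
```

```bash
python3 - <<'E'
from h import *
s=st(); c=cam("wrist"); save(c,"w12")
p=w2pix(c,[B(.0946,0,.036),B(-.12,0,.036),B(.136,0,.043)]); print(p.round())
m=p[0]; 
row=int(round(m[1])); a=int(m[0])-30; print(a,row); 
for r in (row-20,row,row+20): print(c["img"][r,a:a+75].astype(int).sum(1).tolist())
for n in ("wrist","side"):
  cc=cam(n)
  for d in cut_out("lid",n)[:3]: e=d["extent"]; print(n,round(d["confidence"],2),np.round(e), toB(pix2w(cc,[(e[0],(e[1]+e[3])/2),(e[2],(e[1]+e[3])/2)],.036)).round(4).tolist())
E
```

```text
t 27.8 tcp [ 0.5614 -0.0115  0.2829] yaw 1.495 z [-0.001 -0.003 -1.   ] q6 -0.09 F [-0.5 -0.4  0.5] gap 0.0386
[[355. 141.]
 [141. 140.]
 [398. 141.]]
324 141
[353, 357, 361, 363, 354, 352, 358, 359, 361, 368, 366, 356, 366, 356, 363, 343, 345, 339, 340, 335, 337, 350, 351, 366, 366, 363, 359, 360, 353, 346, 332, 236, 116, 86, 79, 87, 85, 120, 142, 155, 150, 144, 161, 163, 149, 163, 149, 138, 141, 156, 150, 161, 135, 156, 162, 162, 155, 161, 151, 153, 130, 109, 103, 107, 105, 117, 93, 101, 98, 107, 105, 110, 105, 215, 271]
[357, 354, 356, 361, 355, 353, 353, 360, 363, 366, 354, 356, 364, 354, 346, 345, 341, 333, 335, 323, 349, 350, 362, 360, 360, 355, 358, 355, 346, 297, 183, 101, 90, 92, 94, 119, 123, 144, 148, 139, 151, 143, 158, 147, 136, 157, 147, 157, 150, 158, 163, 162, 150, 169, 155, 163, 153, 152, 139, 111, 98, 100, 97, 110, 122, 108, 101, 98, 115, 109, 137, 251, 282, 278, 278]
[364, 374, 375, 369, 361, 375, 366, 363, 360, 357, 364, 360, 349, 345, 339, 340, 339, 341, 334, 347, 360, 355, 365, 360, 362, 348, 348, 342, 242, 131, 107, 80, 95, 115, 137, 151, 152, 147, 151, 142, 150, 142, 166, 160, 150, 153, 163, 154, 164, 153, 149, 155, 163, 169, 158, 164, 127, 114, 118, 105, 105, 117, 107, 101, 105, 123, 100, 109, 190, 259, 289, 276, 283, 279, 369]
wrist 0.92 [367.   0. 448.  45.] [[0.0971, 0.1055], [0.1712, 0.1059]]
wrist 0.65 [136. 104. 357. 174.] [[-0.126, 0.0014], [0.0955, 0.002]]
wrist 0.64 [ 64.   0. 120.  58.] [[-0.1794, 0.1], [-0.1282, 0.0999]]
side 0.98 [271. 299. 373. 389.] [[0.2346, 0.1457], [0.1253, 0.3047]]
side 0.9 [347. 200. 415. 255.] [[-0.0943, 0.1186], [-0.1802, 0.244]]
side 0.86 [243. 192. 320. 267.] [[0.0419, -0.0713], [-0.0556, 0.0708]]
```

```bash
python3 -c "
from workcell import job
print(job.hand_in())"
```

```text
the job is handed in; nothing more can be done
None
```

The job is handed in at about 28 s of the 67 s: the watch head is lying flat in the box and the lid is closed home against the buffer. No verdict was reported, so these are my own last checks.

**Watch:** I gripped it across the lugs and let it go on the box floor. A wrist picture then showed it flat, near the middle of the open space (about box x = 14 mm, y ≈ 0). The lid was still about 145 mm short of the box origin (x ≈ -0.14 m). Later pictures showed the watch undisturbed, but with the lid shut I can no longer see it.

**Lid:**

| Stage | Push force |
|---|---|
| At the ridge | about 7.5 N |
| Crossing the ridge | about 6 N |
| After the snap | about 0 N |
| On the buffer | rose smoothly, held at 5.9 N |

After letting go, the wrist picture puts the nose at box x ≈ 93–95 mm. The earlier estimate from the ridge was 94.6 mm. I could not read the ridge and buffer directly; I judged them from force and position.

**What went wrong on the way:**
- **Rotation:** the first turn ran into joint 6's limit, so I used the half-turn grasp instead.
- **First push:** pushing the bar from behind with shut fingers wedged on it, up to about 18 N vertically. I changed to pinching the bar.

I did not re-measure the other things on the bench at the end. The arm went near only the screwdriver and tweezers, and I felt no contact with either.

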